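Twist off the fixings tray and tip out one compartment

TASK

Twist the top fixings tray counter-clockwise to free it from the stack, lift it off without dragging or lifting the trays below, and tip it towards one corner so that only the three round bushes go into the steel bin, every other part staying in its own compartment. Then set the tray down upright in the middle of the plasterboard offcut and let go; leave the bottle, the can and the mitre box undisturbed.

Things in the scene. Friction and masses are not known exactly. Their poses are not given: they have to be found in the camera images.
- tray: Top tray: octagonal white plastic organiser, 120 mm across flats, rim at z = 44 mm, 0.2 to 0.3 kg. Origin: centre of the underside of its round foot (106 dia x 10 mm, nested in the tray below, 3 mm play). Crossing dividers along its x and y, rim high, make four compartments, floor z = 14 mm. Tabs on its +x and -x sides (18 wide, out to 78 mm, z = 10 to 15 mm) sit under hooks of the lower tray.
- tray_handle (a point): Grasp point in the black handle bar that stands on the top tray's centre, tray axes. The point is 80 mm above the tray's origin. The bar is 50 mm long (tray x), 16 mm thick (tray y, the way to pinch it) and spans z = 44 to 95 mm above the tray's origin. All the tray's walls are lower than it.
- comp_a (a point): Middle of the (+x, +y) corner compartment, 26 mm along tray x and y, z = 20 mm: it holds the three bushes. Its mouth, the open diagonal face towards (+x, +y), is 46 mm wide, with a ramped lip 4 mm high, edge 59 mm from the tray's axis, z = 18 mm. Smooth: tipped straight at this corner, parts slide out from about 24 to 30 degrees on; 45 empties it, while other compartments hold theirs.
- comp_b (a point): Middle of the (-x, +y) compartment (two square washers); its mouth is alike, towards (-x, +y).
- comp_c (a point): Middle of the (-x, -y) compartment (two long bars); its mouth is alike, towards (-x, -y).
- comp_d (a point): Middle of the (+x, -y) compartment (two angle clips); its mouth is alike, towards (+x, -y).
- lower: Lower white trays, one piece, 120 mm across flats, rim 80 mm high, 1.4 to 2 kg, loose. Origin: underside centre; top tray starts with the same yaw, 70 mm above. Hooks on its +x and -x sides (out to 86 mm, up to 94 mm) lie 2.5 mm over the tabs: seen from above, the top tray must turn counter-clockwise 17 degrees or more (25 to 40 is good) to lift; clockwise is stopped. Friction resists.
- bin: Open square steel bin, fixed, 150 x 150 mm outside, 60 mm high, 4 mm walls. Origin: centre of its underside.
- bin_rim (a point): Centre of the bin's mouth, 60 mm above the bench.
- board: Square offcut of plasterboard lying on the bench, fixed, 180 x 180 x 12.5 mm. Origin: centre of its underside.
- board_top (a point): Centre of the board's top face, 12.5 mm above the bench.
- bottle_center (a point): Centre of a closed white bottle (bystander), 52 mm dia, 140 mm high.
- can_center (a point): Centre of a closed metal can (bystander), 56 mm dia, 115 mm high.
- mitre_center (a point): A yellow mitre box (bystander), 90 x 260 (along its y) x 62 mm, beyond the other things; point 30 mm up.
- bush0_c (a point): Centre of a round steel bush (one of three alike), 16 mm dia, 12 mm high, 14 g.
- bush1_c (a point): Centre of a round steel bush (one of three alike), 16 mm dia, 12 mm high, 14 g.
- bush2_c (a point): Centre of a round steel bush (one of three alike), 16 mm dia, 12 mm high, 14 g.
- washer0_c (a point): Centre of a square steel washer, 16 x 16 x 6 mm (one of two).
- washer1_c (a point): Centre of a square steel washer, 16 x 16 x 6 mm (one of two).
- bar0_c (a point): Centre of a square steel bar, 30 x 8 x 8 mm (one of two).
- bar1_c (a point): Centre of a square steel bar, 30 x 8 x 8 mm (one of two).
- clip0_c (a point): Centre of a steel angle clip (L section), 14 x 20 x 14 mm (one of two).
- clip1_c (a point): Centre of a steel angle clip (L section), 14 x 20 x 14 mm (one of two).
Things that resemble listed ones, but are neither listed nor needed, are in the scene too. Leave any yellow look-alike of the tray alone.

How it is judged:
By the outcome, as a careful person would: the job done as asked, in the order asked, and still so for the second after the job is handed in, with the robot touching nothing.
It also fails if it takes over 64 s, if anything falls off the work surface, if the arm or the gripper's body presses on something with over 40 N, if the wrist force passes 120 N, or if a joint passes its speed limit or range.

ROBOT

A 7-joint arm with a two-finger parallel gripper is mounted at the origin on the work surface. World frame = base frame: x ahead of the robot, y to its left, z up, the work surface at z = 0. Lengths are in m, angles in degrees, forces in N, time in s.
With the tool pointing down it reaches from about 0.4 to 0.875 m from the base axis. Payload 6.5 kg.
Tool frame: the origin (TCP) lies at the very end of the fingers, on their centre line; the grasp point (between the pads) lies manip.grasp_offset behind it (manip.grasp_offset is the distance from the TCP to the grasp point, in m); z points along the fingers, y is the direction in which the jaws open and shut (so a half turn about z gives the same grasp; the last joint's range is limited). The gripper opens to 85 mm and grips with 20 to 120 N. Pads are 22 mm wide; open, the fingers measure 114 mm over their backs; the gripper's body (76 mm by 85 mm) begins 54 mm behind the grasp point. The pads swing forward as they close: fully open they stand 13 mm farther back than shut.
Start: joints at [-78.22, 30.733, -0.252, 88.115, 0.149, 61.152, -4.079], TCP at [0.174, 0.626, 0.231] pointing down, gripper open.
Joint ranges: [-154.64, 154.64], [-21.42, 123.67], [-72.66, 72.17], [13.99, 137.28], [-74.86, 254.86], [10.95, 109.41], [-158.01, 158.01]. Speed limits (degrees/s): [136.94, 136.94, 180, 180, 180, 180, 180].

INTERFACE

Orientations are given as [roll, pitch, yaw] about the fixed x, y, z axes, in that order (R = Rz(yaw) Ry(pitch) Rx(roll)).
In Python, from cell import manip gives the robot as it stands.
- The arm moves only by the tool step_arm, never from a script. Its arguments are lists of equal length, an entry for each row: "slide": the shift along the tool's x, y, z in cm, a list of three; "twist": the turn about the tool's z in degrees. In form: {"slide": [[dx, dy, dz], ...], "twist": [twist, ...]}. A call has 1 to 8 rows; each row shifts and turns the commanded pose from where the row before left it, along the tool's axes as they then stand; what a row does not reach is not made up. A row lasts 1/10 s, in which the tool goes at most 50 mm and 8.59 degrees, less where a joint would pass 70% of its speed; a pose out of reach is approached as far as the arm can. A call with a gripper value outside its range is refused whole. "jaw" is the opening, from -1 (shut) to 1 (fully open), so that 0 is half open, set as the call begins (left out, the last holds). The fingers move at their own pace and stop on an object; "force" is the grip in N (left out, the last holds). Time passes only in rows, so rows that do not move let the fingers close. It gives the time, the measured TCP pose, the force and the opening at its end, in the units of the state.
- manip.get_state(): the state, without advancing time (a new reading comes with each control period).
- manip.grab_frame(name): name is "side" or "top" or "wrist"; returns a dict with "image" (400x640x3 uint8, red, green, blue), "depth" (400x640 float32, m along the optical axis (not along the pixel's ray), 0 where there is no reading), "mtx" (3x3 intrinsics, pixels), "view" (4x4, takes a point from world to camera coordinates). Camera axes: x right, y up, looking along -z (the intrinsics and any distortion apply to the point x, -y, -z); pixel columns grow to the right and rows downward; lengths in m; the calibration is good to about 2 mm. A picture is of the moment at which its call begins.
- manip.hand_in(): hands the job in, once; it reports no verdict.
The state is a dict: "time_s": time; "joints": joint angles; "joint_vel": joint speeds; "effort": joint torques, N m; "tcp_pos": TCP position; "tool_rot": TCP orientation; "wrist_force": force on the tool from outside, world axes, zero at the start; "moment": the same for the moment, N m; "finger_gap": finger opening in m.
Only numpy, scipy, OpenCV 4.12 (cv2) and the standard library are available. Lean on these libraries where they do the work, as an engineer would, in place of code of your own. Each camera call takes 0.05 s, during which the arm holds its last target.

## Working session

There is one attempt and no reset: what is moved stays moved. The work goes in short steps, Python scripts to look and compute and a tool call to move; the robot and the scene stay as the last step left them, time stands still between calls to the robot, and variables do not carry over. Pictures are saved under pics/ and viewed, and the job is handed in when it is done.

Besides the shell and the picture viewer there is one more tool, called after "Request:" as name([rows], argument=value, ...), one row to a line, values as JSON. step_arm: Moves the arm, as the interface text tells. Its arguments: {"type":"object","properties":{"slide":{"type":"array"},"twist":{"type":"array"},"jaw":{"type":"number"},"force":{"type":"number"}},"required":["slide","twist"]}

```bash
ls; mkdir -p pics
python3 - <<'E'
from cell import manip
import cv2, numpy as np, pickle
s=manip.get_state(); print(s); print(manip.grasp_offset)
fr={}
for n in ["side","top","wrist"]:
    f=manip.grab_frame(n); fr[n]=f
    cv2.imwrite(f"pics/{n}0.png",f["image"][:,:,::-1]); print(n,f["mtx"].tolist(),np.round(f["view"],3).tolist(), [k for k in f])
pickle.dump(fr,open("fr0.pkl","wb"))
E
```

```text
pics
{'time_s': 0.0, 'joints': array([-78.2191705 ,  30.77794231,  -0.25244488,  88.17130557,
         0.14865217,  61.15049422,  -4.08013162]), 'joint_vel': array([-0.00574212, -0.029105  , -0.06679747, -0.00210418,  0.03767518,
       -0.07637689,  0.01427442]), 'effort': array([-3.51013914e-04, -5.83418012e+01,  1.04823969e+00, -2.59099424e+01,
        1.22663469e-02,  9.63668630e-03, -2.80442941e-05]), 'tcp_pos': array([0.17437804, 0.62551874, 0.23040422]), 'tool_rot': array([-1.79900899e+02,  7.97087218e-03,  1.64427887e+02]), 'wrist_force': array([ 0.25354235,  0.1656786 , -0.0140358 ]), 'moment': array([ 0.03743902, -0.01545942,  0.04102065]), 'finger_gap': 0.0853325832667565}
0.0187
side [[386.535905822024, 0.0, 322.80088678060906], [0.0, 386.535905822024, 204.7168223403455], [0.0, 0.0, 1.0]] [[0.998, -0.067, 0.007, -0.57], [0.048, 0.781, 0.623, -0.083], [-0.047, -0.621, 0.782, -0.954], [0.0, 0.0, 0.0, 1.0]] ['image', 'depth', 'mtx', 'view']
top [[372.3994325576849, 0.0, 316.84129032568245], [0.0, 372.3994325576849, 197.34667939632538], [0.0, 0.0, 1.0]] [[0.02, -1.0, -0.016, -0.011], [0.993, 0.018, 0.12, -0.551], [-0.12, -0.018, 0.993, -0.91], [0.0, 0.0, 0.0, 1.0]] ['image', 'depth', 'mtx', 'view']
wrist [[348.9015671632547, 0.0, 319.71074129275974], [0.0, 348.9015671632547, 203.5380866669917], [0.0, 0.0, 1.0]] [[0.268, 0.963, -0.0, -0.649], [-0.93, 0.259, -0.262, 0.034], [-0.252, 0.071, 0.965, -0.378], [0.0, 0.0, 0.0, 1.0]] ['image', 'depth', 'mtx', 'view']
```

View pics/top0.png

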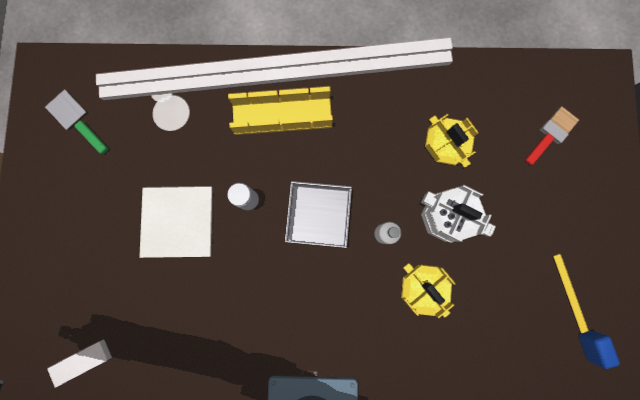

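View pics/side0.png

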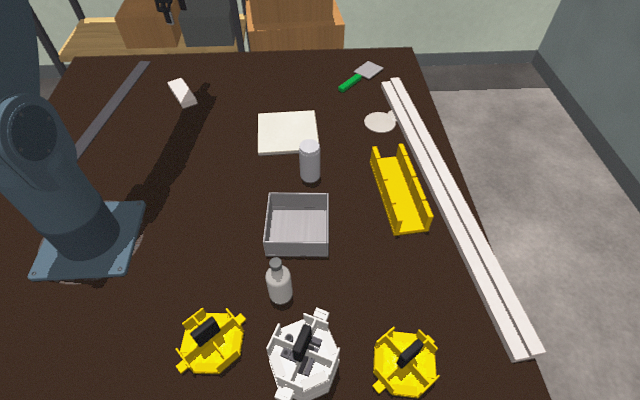

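View pics/wrist0.png

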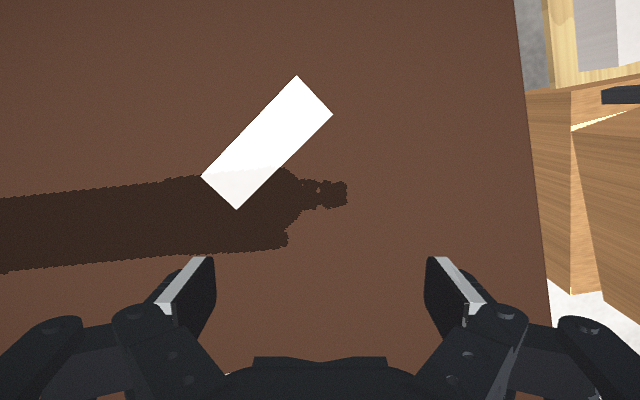

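The move tool has no tilt axis, only slides and a turn about the tool's z axis. The tipping therefore needs some thought. First I'll measure the scene.

```bash
cat > h.py <<'E'
import numpy as np, cv2, pickle
def pose(f): 
    V=np.array(f["view"]); return V
def ray(f,u,v):
    V=f["view"];K=f["mtx"]
    d=np.array([(u-K[0,2])/K[0,0],-(v-K[1,2])/K[1,1],-1.0])
    R=V[:3,:3];t=V[:3,3]
    return -R.T@t, R.T@d
def onz(f,u,v,z):
    o,d=ray(f,u,v); return o+d*(z-o[2])/d[2]
def px(f,p):
    V=f["view"];K=f["mtx"]; c=V[:3,:3]@np.asarray(p)+V[:3,3]
    return np.array([K[0,0]*c[0]/-c[2]+K[0,2], K[1,1]*-c[1]/-c[2]+K[1,2]])
def cloud(f):
    V=f["view"];K=f["mtx"];D=f["depth"]
    v,u=np.mgrid[:400,:640]
    c=np.stack([(u-K[0,2])/K[0,0]*D,-(v-K[1,2])/K[1,1]*D,-D],-1)
    P=(c-V[:3,3])@V[:3,:3]
    P[D<=0]=np.nan
    return P
E
python3 - <<'E'
from h import *
fr=pickle.load(open("fr0.pkl","rb"))
for n,(a,b,c,d) in {"top":(395,535,165,255),"side":(230,380,290,400)}.items():
    im=fr[n]["image"][c:d,a:b,::-1]; cv2.imwrite(f"pics/{n}_crop.png",cv2.resize(im,None,fx=5,fy=5,interpolation=cv2.INTER_CUBIC))
f=fr["top"];P=cloud(f);im=f["image"].astype(int)
for nm,(u,v) in dict(bench=(300,300),board=(175,222),binfloor=(319,215),handle=(466,211),bottle=(238,192),can=(393,232),mitre=(280,112)).items(): print(nm,np.round(P[v,u],3))
# board, bin by contours
hsv=cv2.cvtColor(f["image"],cv2.COLOR_RGB2HSV)
m=((hsv[...,2]>200)).astype(np.uint8)
k,l,st,ce=cv2.connectedComponentsWithStats(m)
for i in range(1,k):
    if st[i,4]>150: print(st[i],ce[i])
E
```

```text
bench [ 0.292  0.038 -0.   ]
board [0.483 0.364 0.016]
binfloor [ 0.509 -0.006  0.003]
handle [ 0.512 -0.324  0.166]
bottle [0.551 0.182 0.115]
can [ 0.464 -0.172  0.14 ]
mitre [0.78  0.103 0.016]
[  96   38  356   47 3715] [274.30632571  60.84172275]
[  99   51  353   46 3626] [274.80998345  73.73607281]
[ 153   94   36   37 1019] [169.94798822 111.56918548]
[ 230   99  102   28 2089] [281.1862135  112.49880326]
[ 427  116   48   51 1111] [448.49324932 142.3870387 ]
[528 134  25  29 206] [540.20873786 148.34466019]
[228 184  21  21 363] [238.0523416  193.99449036]
[ 140  187   71   70 4796] [175.49332777 221.83653044]
[ 292  187   56   58 2713] [319.71323258 215.83818651]
[464 186  31  50 316] [479.18037975 211.06012658]
[432 188  48  53 887] [453.64712514 215.59977452]
[554 255  34  78 555] [570.28288288 293.14054054]
[ 403  266   40   50 1132] [421.32773852 289.85689046]
[435 269  19  49 323] [444.59133127 292.45201238]
[ 48 354  56  33 873] [ 71.25773196 367.95418099]
```

View pics/top_crop.png

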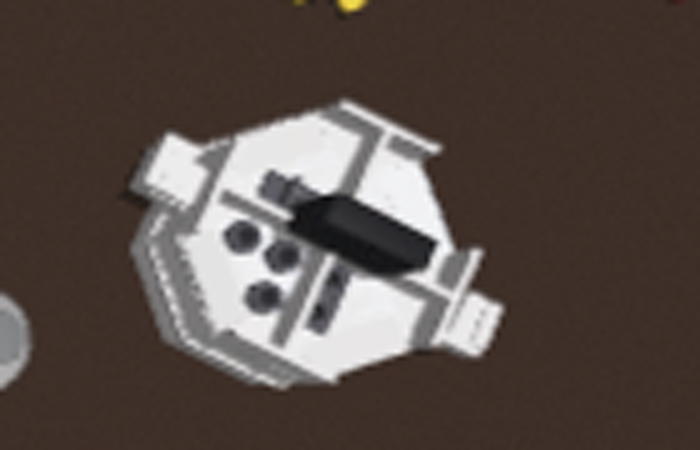

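View pics/side_crop.png

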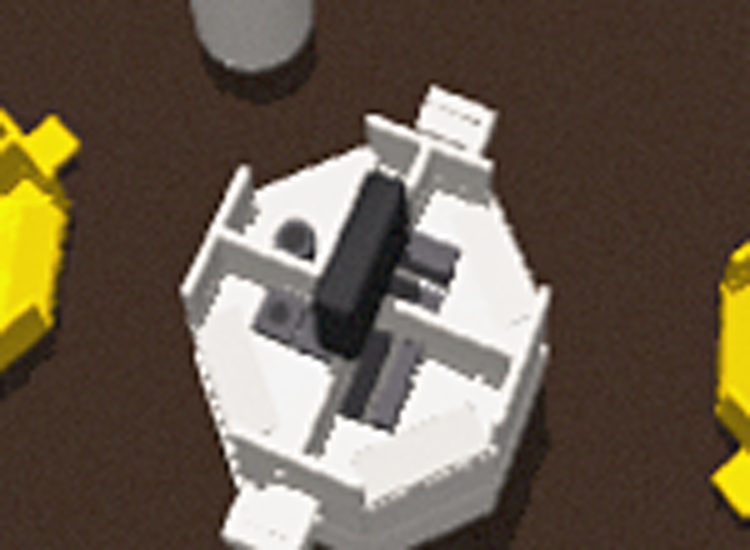

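Run:
```python
from h import *
fr=pickle.load(open("fr0.pkl","rb"))
for n in ["top","side"]:
    f=fr[n];P=cloud(f);h=cv2.cvtColor(f["image"],cv2.COLOR_RGB2HSV)
    near=(abs(P[...,0]-0.5)<.12)&(abs(P[...,1]+.32)<.12)
    sel=near&(P[...,2]>.157)&(P[...,2]<.175)&(h[...,2]<90)
    q=P[sel]
    print(n,"handle",len(q),np.nanmedian(q,0), cv2.minAreaRect((q[:,:2]*1000).astype(np.float32)))
    # hooks: white, z .085-.1, far from centre
    c=np.array(cv2.minAreaRect((q[:,:2]*1000).astype(np.float32))[0])/1000
    r=np.hypot(P[...,0]-c[0],P[...,1]-c[1])
    s=near&(P[...,2]>.088)&(P[...,2]<.1)&(r>.066)&(r<.095)
    k,l,st,ce=cv2.connectedComponentsWithStats(s.astype(np.uint8))
    for i in range(1,k):
        if st[i,4]>20: print("hook",st[i,4],np.nanmean(P[l==i],0),np.nanmax(r[l==i]))
    # board
    b=(P[...,2]>.008)&(P[...,2]<.02)&(abs(P[...,0]-.483)<.13)&(abs(P[...,1]-.364)<.13)&(h[...,2]>190)
    k,l,st,ce=cv2.connectedComponentsWithStats(b.astype(np.uint8)); i=1+np.argmax(st[1:,4])
    print("board",cv2.minAreaRect((P[l==i][:,:2]*1000).astype(np.float32)))
    b=(P[...,2]>.05)&(P[...,2]<.066)&(abs(P[...,0]-.5)<.12)&(abs(P[...,1])<.12)
    print("bin",cv2.minAreaRect((P[b][:,:2]*1000).astype(np.float32)), np.nanmedian(P[b],0))
    for nm,c,zt in [("bottle",(.55,.18),.09),("can",(.464,-.172),.09)]:
        b=(P[...,2]>zt)&(P[...,2]<.16)&(np.hypot(P[...,0]-c[0],P[...,1]-c[1])<.06)
        print(nm,np.nanmean(P[b],0),cv2.minEnclosingCircle((P[b][:,:2]*1000).astype(np.float32)),np.nanmax(P[b][:,2]))
f=fr["top"]
o=[onz(f,430,199,.094),onz(f,489,230,.094)];print(o,(o[0]+o[1])/2,np.degrees(np.arctan2(*(o[0]-o[1])[[1,0]])))
```

```text
top handle 184 [ 0.51199517 -0.33237694  0.16452475] ((512.0588989257812, -333.86431884765625), (50.4668083190918, 15.760641098022461), 63.73661422729492)
hook 83 [ 0.54843505 -0.26438671  0.09350456] 0.08732619910133278
hook 94 [ 0.47605588 -0.40259791  0.09334318] 0.08698357450387605
board ((484.72601318359375, 364.1075134277344), (179.5682373046875, 181.3251953125), 2.0633463859558105)
bin ((507.3951721191406, -3.5951004028320312), (150.28164672851562, 149.9484405517578), 85.89331817626953) [ 0.51560532 -0.00338312  0.05958104]
bottle [0.54436944 0.17880086 0.11289706] ((545.9610595703125, 181.09642028808594), 27.61543846130371) 0.12011035000801493
can [ 0.46336825 -0.16913798  0.11238407] ((464.3045959472656, -172.7000274658203), 24.615863800048828) 0.1438223403984059
side handle 270 [ 0.51191923 -0.34044983  0.16400112] ((512.5712890625, -338.4142761230469), (47.92643737792969, 15.023673057556152), 62.384788513183594)
hook 129 [ 0.54829244 -0.26849496  0.09336617] 0.08824054006127714
hook 156 [ 0.47540212 -0.40534785  0.09322557] 0.08583045507753723
board ((484.8529357910156, 364.2191162109375), (178.84921264648438, 187.08140563964844), 2.1317014694213867)
bin ((506.223876953125, -5.8296051025390625), (153.9481964111328, 148.5341339111328), 85.85116577148438) [ 0.50178427 -0.02888128  0.05789065]
bottle [0.54559735 0.17036238 0.10941117] ((546.999755859375, 176.6142578125), 28.563152313232422) 0.11764579374414824
can [ 0.46539457 -0.18332127  0.11276923] ((464.2149658203125, -177.3038330078125), 23.273357391357422) 0.142746930993428
[array([ 0.5449746 , -0.26783275,  0.094     ]), array([ 0.47487721, -0.40318278,  0.094     ])] [ 0.5099259  -0.33550777  0.094     ] 62.620490662152875
```

Request:
step_arm([
  [0, 4, 0],
  [0, 4, 0],
  [0, 4, 0],
  [0, 4, 0],
  [0, 2, 0],
  [0, 2, 0],
], twist=[0, 0, 0, 0, 0, 0])

```text
time_s: 0.75
tcp_pos: [0.2283, 0.8195, 0.23]
tool_rot: [-179.9, 0.0, 164.4]
wrist_force: [-0.6, 0.3, -0.4]
finger_gap: 0.0854
```

Request:
step_arm([
  [0, 2, 0],
  [0, 2, 0],
  [0, 2, 0],
  [0, 2, 0],
], twist=[0, 0, 0, 0])

```text
time_s: 1.15
tcp_pos: [0.2458, 0.8875, 0.2273]
tool_rot: [179.8, -0.5, 164.4]
wrist_force: [3.4, -0.7, -1.0]
finger_gap: 0.0859
```

Run:
```python
from cell import manip
s=manip.get_state()
for k in ["time_s","joints","tcp_pos","tool_rot"]: print(k,s[k])
```

```text
time_s 1.15
joints [-78.8310134   70.47119513  14.22707088  14.68188589 -13.96409499
  95.08946172  -0.88780164]
tcp_pos [0.24575399 0.88746809 0.22727073]
tool_rot [179.82886285  -0.51385616 164.4038913 ]
```

Request:
step_arm([
  [0, 2, 0],
  [0, 2, 0],
  [0, 2, 0],
], twist=[0, 0, 0])

```text
time_s: 1.45
tcp_pos: [0.2542, 0.8972, 0.2201]
tool_rot: [178.5, -0.1, 163.9]
wrist_force: [0.4, -0.5, -0.0]
finger_gap: 0.0854
```

Run:
```python
from cell import manip
s=manip.get_state()
for k in ["time_s","joints","tcp_pos","tool_rot"]: print(k,s[k])
```

```text
time_s 1.45
joints [-81.80854888  74.26867453  53.00737765  14.04363795 -51.00455754
  95.52085079   3.35727477]
tcp_pos [0.25417713 0.89716384 0.22005034]
tool_rot [ 1.78474579e+02 -1.42376337e-01  1.63931753e+02]
```

Request:
step_arm([
  [0, -2, 0],
  [0, -2, 0],
], twist=[0, 0])

```text
time_s: 1.65
tcp_pos: [0.246, 0.8608, 0.2184]
tool_rot: [178.5, 0.1, 163.9]
wrist_force: [-0.3, 0.9, 0.4]
finger_gap: 0.0854
```

Run:
```python
from cell import manip
s=manip.get_state()
for k in ["time_s","joints","tcp_pos","tool_rot"]: print(k,s[k])
```

```text
time_s 1.65
joints [-90.54007002  67.28013356  54.04264106  36.37784787 -48.49002934
  87.87778607  12.03302103]
tcp_pos [0.24598191 0.86081664 0.2184389 ]
tool_rot [1.78461662e+02 1.37568276e-01 1.63873676e+02]
```

```bash
cat > plan.py <<'E'
import sys,numpy as np
from scipy.spatial.transform import Rotation as Ro
def plan(target,dtwist=0,smax=4.5,tmax=8.0,start=None,n=None,rnd=1):
    from cell import manip
    s=manip.get_state() if start is None else start
    p=np.array(s["tcp_pos"]);R=Ro.from_euler("xyz",s["tool_rot"],degrees=True)
    T=np.array(target,float)
    if n is None: n=int(max(np.ceil(np.linalg.norm(T-p)*100/smax),np.ceil(abs(dtwist)/tmax),1))
    S=[];W=[];p0=p.copy();tw=0
    for i in range(n):
        goal=p0+(T-p0)*(i+1)/n
        d=np.round(R.inv().apply(goal-p)*100,rnd); w=round(dtwist*(i+1)/n-tw,1); tw+=w
        p=p+R.apply(d/100); R=R*Ro.from_euler("z",w,degrees=True)
        S.append([float(x) for x in d]);W.append(float(round(w,1)))
    for i in range(0,n,8): print("slide",S[i:i+8],"twist",W[i:i+8])
    end={"tcp_pos":p,"tool_rot":R.as_euler("xyz",degrees=True)}
    print("end",np.round(p,4),np.round(end["tool_rot"],2))
    return end
E
python3 - <<'E'
from plan import *
e=plan([0.35,0.25,0.28],60); plan([.512,-.336,.28],41.1,start=e)
E
```

```text
slide [[-1.9, -4.0, -0.5], [-2.2, -3.8, -0.6], [-2.5, -3.6, -0.5], [-2.8, -3.5, -0.6], [-3.0, -3.2, -0.5], [-3.3, -3.0, -0.6], [-3.4, -2.7, -0.5], [-3.7, -2.5, -0.5]] twist [4.3, 4.3, 4.3, 4.2, 4.3, 4.3, 4.3, 4.3]
slide [[-3.8, -2.2, -0.6], [-4.0, -1.9, -0.5], [-4.1, -1.6, -0.6], [-4.2, -1.3, -0.5], [-4.3, -1.0, -0.5], [-4.4, -0.6, -0.6]] twist [4.3, 4.3, 4.2, 4.3, 4.3, 4.3]
end [0.3501 0.25   0.2801] [179.11  -1.26 103.89]
slide [[-4.3, 0.1, -0.1], [-4.4, 0.4, -0.1], [-4.3, 0.5, -0.1], [-4.2, 0.8, -0.1], [-4.3, 1.0, -0.1], [-4.1, 1.2, -0.1], [-4.1, 1.4, -0.1], [-4.1, 1.7, -0.0]] twist [2.9, 3.0, 2.9, 2.9, 3.0, 2.9, 2.9, 3.0]
slide [[-3.9, 1.8, -0.1], [-3.8, 2.1, -0.1], [-3.7, 2.2, -0.1], [-3.6, 2.4, -0.1], [-3.5, 2.6, -0.1], [-3.4, 2.8, -0.1]] twist [2.9, 3.0, 2.9, 2.9, 3.0, 2.9]
end [ 0.5119 -0.3364  0.28  ] [-179.84   -1.54   62.77]
```

Run:
```python
from plan import *
e=plan([0.46,0.25,0.28],56,n=16,rnd=1); plan([.512,-.336,.28],45.1,start=e,n=16)
```

```text
slide [[-2.3, -3.3, -0.5], [-2.6, -3.1, -0.4], [-2.7, -3.0, -0.5], [-2.9, -2.8, -0.5], [-3.1, -2.6, -0.4], [-3.2, -2.4, -0.5], [-3.4, -2.3, -0.5], [-3.5, -2.0, -0.4]] twist [3.5, 3.5, 3.5, 3.5, 3.5, 3.5, 3.5, 3.5]
slide [[-3.6, -1.8, -0.5], [-3.7, -1.6, -0.5], [-3.8, -1.3, -0.4], [-3.9, -1.1, -0.5], [-3.9, -0.9, -0.5], [-4.0, -0.6, -0.4], [-4.0, -0.4, -0.5], [-4.1, -0.1, -0.5]] twist [3.5, 3.5, 3.5, 3.5, 3.5, 3.5, 3.5, 3.5]
end [0.4603 0.2498 0.2802] [179.03  -1.2  107.89]
slide [[-3.6, -0.8, -0.1], [-3.6, -0.7, -0.1], [-3.6, -0.4, -0.1], [-3.7, -0.3, -0.1], [-3.7, -0.1, -0.0], [-3.7, 0.1, -0.1], [-3.6, 0.3, -0.1], [-3.7, 0.4, -0.1]] twist [2.8, 2.8, 2.9, 2.8, 2.8, 2.8, 2.8, 2.8]
slide [[-3.6, 0.6, -0.1], [-3.6, 0.8, -0.1], [-3.5, 1.0, -0.1], [-3.5, 1.1, -0.1], [-3.4, 1.3, -0.0], [-3.4, 1.5, -0.1], [-3.3, 1.7, -0.1], [-3.2, 1.8, -0.1]] twist [2.9, 2.8, 2.8, 2.8, 2.8, 2.9, 2.8, 2.8]
end [ 0.5121 -0.3362  0.28  ] [-179.84   -1.54   62.77]
```

Request:
step_arm([
  [-2.3, -3.3, -0.5],
  [-2.6, -3.1, -0.4],
  [-2.7, -3.0, -0.5],
  [-2.9, -2.8, -0.5],
  [-3.1, -2.6, -0.4],
  [-3.2, -2.4, -0.5],
  [-3.4, -2.3, -0.5],
  [-3.5, -2.0, -0.4],
], twist=[3.5, 3.5, 3.5, 3.5, 3.5, 3.5, 3.5, 3.5], jaw=1)

```text
time_s: 2.45
tcp_pos: [0.3513, 0.5545, 0.2495]
tool_rot: [178.7, -0.9, 135.8]
wrist_force: [1.2, 0.0, 0.4]
finger_gap: 0.0851
```

Request:
step_arm([
  [-3.6, -1.8, -0.5],
  [-3.7, -1.6, -0.5],
  [-3.8, -1.3, -0.4],
  [-3.9, -1.1, -0.5],
  [-3.9, -0.9, -0.5],
  [-4.0, -0.6, -0.4],
  [-4.0, -0.4, -0.5],
  [-4.1, -0.1, -0.5],
], twist=[3.5, 3.5, 3.5, 3.5, 3.5, 3.5, 3.5, 3.5])

```text
time_s: 3.25
tcp_pos: [0.4589, 0.2494, 0.2799]
tool_rot: [179.3, -1.4, 107.8]
wrist_force: [1.5, 0.0, 0.6]
finger_gap: 0.0853
```

Run:
```python
from cell import manip
s=manip.get_state()
for k in ["time_s","joints","tcp_pos","tool_rot"]: print(k,s[k])
```

```text
time_s 3.25
joints [-84.46497778  28.32922363  70.47813794 107.60847818 -31.18910085
  64.97657694  15.37938387]
tcp_pos [0.45886672 0.24944086 0.27994604]
tool_rot [179.25973698  -1.40279036 107.79618972]
```

Request:
step_arm([
  [-3.6, -0.8, -0.1],
  [-3.6, -0.7, -0.1],
  [-3.6, -0.4, -0.1],
  [-3.7, -0.3, -0.1],
  [-3.7, -0.1, 0.0],
  [-3.7, 0.1, -0.1],
  [-3.6, 0.3, -0.1],
  [-3.7, 0.4, -0.1],
], twist=[2.8, 2.8, 2.9, 2.8, 2.8, 2.8, 2.8, 2.8])

```text
time_s: 4.05
tcp_pos: [0.4848, -0.0435, 0.2792]
tool_rot: [179.8, -1.6, 85.3]
wrist_force: [0.3, 0.2, -0.5]
finger_gap: 0.0856
```

Run:
```python
from cell import manip
s=manip.get_state()
for k in ["time_s","joints","tcp_pos","tool_rot"]: print(k,s[k])
from plan import *
plan([.512,-.336,.28],22.4,n=8)
```

```text
time_s 4.05
joints [-53.67703454  22.48612304  69.86359934 111.74926421 -25.67735551
  62.75089016  22.45222997]
tcp_pos [ 0.48482599 -0.0434539   0.2791577 ]
tool_rot [179.82316203  -1.60710934  85.32005105]
slide [[-3.6, 0.6, -0.1], [-3.6, 0.9, -0.1], [-3.5, 0.9, -0.1], [-3.5, 1.2, -0.1], [-3.4, 1.3, -0.1], [-3.4, 1.5, -0.2], [-3.3, 1.7, -0.1], [-3.2, 1.8, -0.1]] twist [2.8, 2.8, 2.8, 2.8, 2.8, 2.8, 2.8, 2.8]
end [ 0.5119 -0.3365  0.2802] [-179.55   -1.55   62.91]
```

Request:
step_arm([
  [-3.6, 0.6, -0.1],
  [-3.6, 0.9, -0.1],
  [-3.5, 0.9, -0.1],
  [-3.5, 1.2, -0.1],
  [-3.4, 1.3, -0.1],
  [-3.4, 1.5, -0.2],
  [-3.3, 1.7, -0.1],
  [-3.2, 1.8, -0.1],
], twist=[2.8, 2.8, 2.8, 2.8, 2.8, 2.8, 2.8, 2.8])

```text
time_s: 4.85
tcp_pos: [0.5125, -0.3366, 0.28]
tool_rot: [-179.5, -1.5, 62.9]
wrist_force: [0.6, -0.1, -0.7]
finger_gap: 0.0856
```

Run:
```python
from cell import manip
from h import *
f=manip.grab_frame("wrist"); pickle.dump(f,open("w1.pkl","wb")); cv2.imwrite("pics/wrist1.png",f["image"][:,:,::-1])
s=manip.get_state()
for k in ["time_s","joints","tcp_pos","tool_rot"]: print(k,s[k])
P=cloud(f)
sel=(P[...,2]>.158)&(P[...,2]<.172)&(abs(P[...,0]-.512)<.05)&(abs(P[...,1]+.336)<.05)
print(sel.sum(),np.nanmedian(P[sel],0),cv2.minAreaRect((P[sel][:,:2]*1000).astype(np.float32)))
for v,u in [(200,320),(250,320)]: print(P[v,u])
```

```text
time_s 4.9
joints [ -9.6412359   38.05266807  63.00398495  92.63869542 -36.29449931
  72.53687352  32.78497708]
tcp_pos [ 0.51064362 -0.34311175  0.28051837]
tool_rot [-179.68105731   -1.25037752   62.40545041]
1301 [ 0.51338715 -0.33462542  0.16529898] ((512.755615234375, -335.8747863769531), (49.45467758178711, 15.99172592163086), 64.46424865722656)
[ 0.5127969  -0.33423425  0.16480944]
[ 0.48509344 -0.38757058  0.11471149]
```

View pics/wrist1.png

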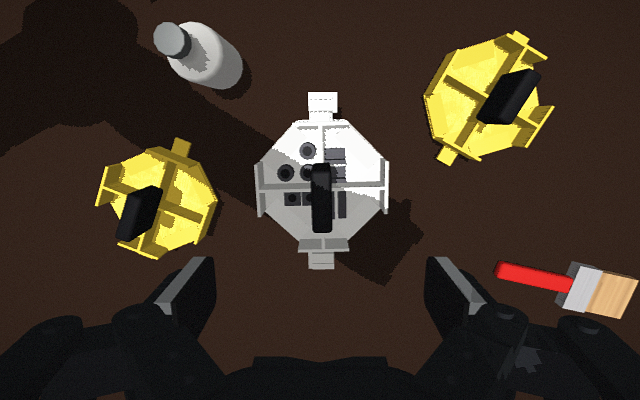

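Run:
```python
from h import *
f=pickle.load(open("w1.pkl","rb"))
a=onz(f,322,97,.094);b=onz(f,321,262,.094);print(a,b,np.degrees(np.arctan2(*(a-b)[[1,0]])))
for p in [(322,126,.114),(322,247,.114),(257,189,.114),(388,184,.114)]: print(onz(f,*p))
```

```text
[ 0.55016687 -0.26382398  0.094     ] [ 0.4762953  -0.40665994  0.094     ] 62.65300524060827
[ 0.53870515 -0.28644458  0.114     ]
[ 0.48802154 -0.38598308  0.114     ]
[ 0.46068786 -0.30939793  0.114     ]
[ 0.56858006 -0.359144    0.114     ]
```

Request:
step_arm([
  [0, 0, 2],
  [0, 0, 3],
  [0, 0, 3],
  [0, 0, 1],
  [0, 0, 0],
  [0, 0, 0],
], twist=[0, 0, 0, 0, 0, 0])

```text
time_s: 5.5
tcp_pos: [0.5133, -0.3336, 0.1916]
tool_rot: [-179.6, -1.5, 63.0]
wrist_force: [0.1, 0.1, -0.5]
finger_gap: 0.0853
```

Request:
step_arm([
  [-0.2, 0, 2],
  [0, 0, 2],
  [0, 0, 1.5],
  [0, 0, 0.6],
  [0, 0, 0],
  [0, 0, 0],
], twist=[0, 0, 0, 0, 0, 0])

```text
time_s: 6.1
tcp_pos: [0.5127, -0.3336, 0.1304]
tool_rot: [-179.6, -1.5, 63.0]
wrist_force: [0.3, -0.1, 0.5]
finger_gap: 0.0855
```

Request:
step_arm([
  [0, 0, 0],
  [0, 0, 0],
  [0, 0, 0],
  [0, 0, 0],
  [0, 0, 0],
  [0, 0, 0],
  [0, 0, 0],
  [0, 0, 0],
], twist=[0, 0, 0, 0, 0, 0, 0, 0], jaw=-1, force=70)

```text
time_s: 6.9
tcp_pos: [0.5127, -0.3333, 0.1299]
tool_rot: [-179.6, -1.5, 63.0]
wrist_force: [-0.1, 0.9, 4.8]
finger_gap: 0.0152
```

Request:
step_arm([
  [0, 0, -0.1],
  [0, 0, 0],
  [0, 0, 0],
  [0, 0, 0],
  [0, 0, 0],
  [0, 0, 0],
  [0, 0, 0],
  [0, 0, 0],
], twist=[-2, -4, -4, -4, -5, -5, -5, -4])

```text
time_s: 7.7
tcp_pos: [0.5113, -0.3323, 0.13]
tool_rot: [179.6, -1.6, 96.3]
wrist_force: [-0.9, 1.4, 2.9]
finger_gap: 0.0153
```

Run:
```python
from cell import manip
from h import *
f=manip.grab_frame("top"); pickle.dump(f,open("t2.pkl","wb")); cv2.imwrite("pics/top2.png",cv2.resize(f["image"][150:270,380:540,::-1],None,fx=5,fy=5))
s=manip.get_state()
for k in ["time_s","joints","tcp_pos","tool_rot","wrist_force","moment"]: print(k,s[k])
```

```text
time_s 7.75
joints [ -1.73025784  42.82074698  46.58035811 100.17518382 -38.88160728
  55.22434656  67.63819709]
tcp_pos [ 0.51134566 -0.33244872  0.13015686]
tool_rot [179.60821794  -1.61641035  96.42306747]
wrist_force [-0.5192795   0.69635426  0.77374495]
moment [-0.05354702  0.41237362  0.01534709]
```

View pics/top2.png

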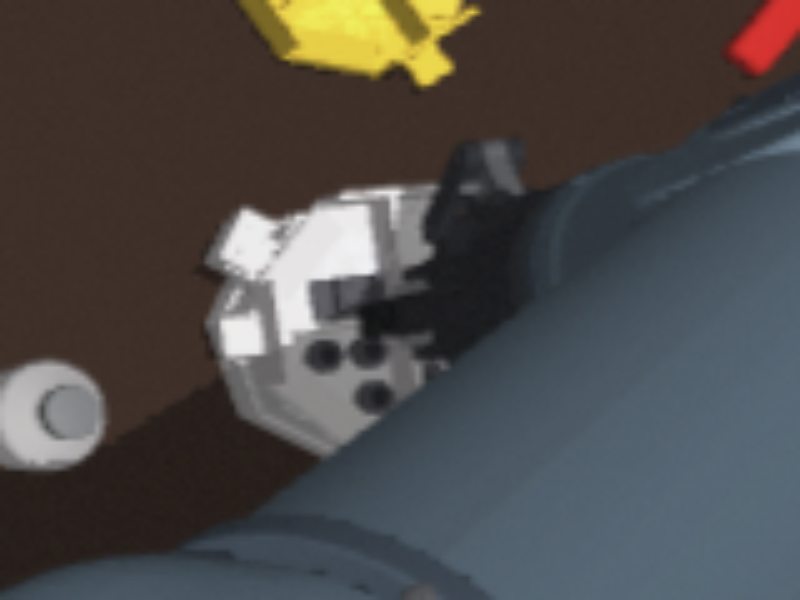

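Run:
```python
from plan import *
plan([.5115,-.3325,.22],0,n=8)
```

```text
slide [[0.0, 0.0, -1.1], [0.1, 0.0, -1.1], [-0.0, 0.0, -1.2], [0.0, 0.0, -1.1], [0.1, 0.0, -1.1], [-0.0, 0.1, -1.1], [0.0, -0.0, -1.2], [0.0, -0.0, -1.1]] twist [0.0, 0.0, 0.0, 0.0, 0.0, 0.0, 0.0, 0.0]
end [ 0.5118 -0.3329  0.2202] [179.61  -1.62  96.42]
```

Request:
step_arm([
  [0, 0, -0.3],
  [0, 0, -0.6],
  [0, 0, -1],
  [0, 0, -1.5],
  [0, 0, -2],
  [0, 0, -2],
  [0, 0, -2],
  [0, 0, 0],
], twist=[0, 0, 0, 0, 0, 0, 0, 0])

```text
time_s: 8.55
tcp_pos: [0.513, -0.3374, 0.2281]
tool_rot: [179.3, -1.3, 96.0]
wrist_force: [0.1, -1.5, -3.5]
finger_gap: 0.0151
```

Run:
```python
from cell import manip
from h import *
f=manip.grab_frame("side"); cv2.imwrite("pics/side3.png",f["image"][:,:,::-1])
s=manip.get_state()
for k in ["time_s","joints","tcp_pos","tool_rot","wrist_force","moment"]: print(k,s[k])
```

```text
time_s 8.6
joints [ -4.85219367  36.69417131  52.06363212  96.09348468 -33.18600323
  64.18780919  63.1546789 ]
tcp_pos [ 0.5124508  -0.33644813  0.22616945]
tool_rot [179.37883995  -1.39394236  95.98002742]
wrist_force [ 0.12256665 -0.31969018 -4.22012158]
moment [-0.07006056  0.00812609  0.0085219 ]
```

View pics/side3.png

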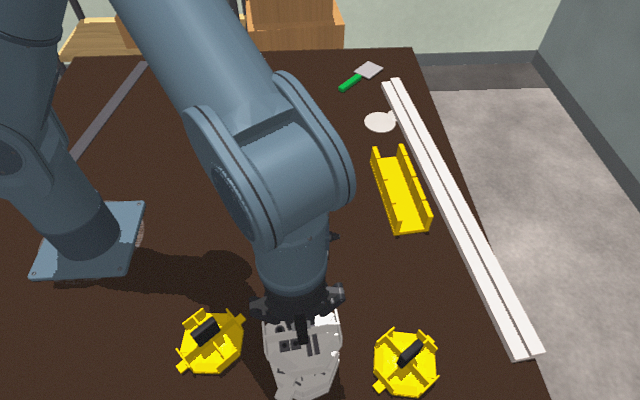

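```bash
cat >> plan.py <<'E'
def smooth(target,dtwist=0,n=16,ramp=4,start=None,rnd=1):
    from cell import manip
    s=manip.get_state() if start is None else start
    p=np.array(s["tcp_pos"]);R=Ro.from_euler("xyz",s["tool_rot"],degrees=True)
    T=np.array(target,float)
    w=np.minimum(np.minimum(np.arange(1,n+1),np.arange(n,0,-1)),ramp).astype(float); c=np.cumsum(w)/w.sum()
    S=[];W=[];p0=p.copy();tw=0
    for i in range(n):
        goal=p0+(T-p0)*c[i]
        d=np.round(R.inv().apply(goal-p)*100,rnd)+0.0; q=round(dtwist*c[i]-tw,1); tw+=q
        p=p+R.apply(d/100); R=R*Ro.from_euler("z",q,degrees=True)
        S.append([float(x) for x in d]);W.append(float(q))
    for i in range(0,n,8): print("slide",S[i:i+8],"twist",W[i:i+8])
    end={"tcp_pos":p,"tool_rot":R.as_euler("xyz",degrees=True)}
    print("end",np.round(p,4),np.round(end["tool_rot"],2),"max step cm",max(np.linalg.norm(x) for x in S))
    return end
E
python3 - <<'E'
from plan import *
e=smooth([.5124,-.336,.265],0,n=3,ramp=2)
e=smooth([.46,.56,.265],70.7,n=32,start=e)
E
```

```text
slide [[0.0, 0.0, -1.0], [0.1, 0.0, -1.9], [0.0, 0.0, -1.0]] twist [0.0, 0.0, 0.0]
end [ 0.512  -0.3364  0.2652] [179.38  -1.39  95.98] max step cm 1.9026297590440446
slide [[0.8, 0.0, 0.0], [1.5, 0.1, 0.1], [2.3, 0.0, 0.0], [3.1, 0.0, 0.1], [3.1, -0.2, 0.1], [3.1, -0.3, 0.0], [3.1, -0.5, 0.1], [3.0, -0.6, 0.1]] twist [0.6, 1.2, 1.9, 2.4, 2.4, 2.5, 2.4, 2.4]
slide [[3.0, -0.7, 0.1], [3.0, -0.8, 0.1], [2.9, -1.0, 0.0], [2.9, -1.1, 0.1], [2.9, -1.2, 0.1], [2.8, -1.3, 0.1], [2.7, -1.4, 0.0], [2.7, -1.6, 0.1]] twist [2.5, 2.4, 2.5, 2.4, 2.4, 2.5, 2.4, 2.5]
slide [[2.6, -1.7, 0.1], [2.5, -1.8, 0.1], [2.5, -1.8, 0.1], [2.4, -2.0, 0.0], [2.2, -2.1, 0.1], [2.2, -2.2, 0.1], [2.1, -2.3, 0.1], [2.0, -2.4, 0.0]] twist [2.4, 2.4, 2.5, 2.4, 2.4, 2.5, 2.4, 2.5]
slide [[1.9, -2.4, 0.1], [1.8, -2.5, 0.1], [1.7, -2.6, 0.1], [1.6, -2.7, 0.1], [1.4, -2.7, 0.0], [1.0, -2.1, 0.1], [0.7, -1.4, 0.0], [0.3, -0.8, 0.0]] twist [2.4, 2.4, 2.5, 2.4, 2.4, 1.9, 1.2, 0.6]
end [0.4602 0.5606 0.2655] [-178.89   -1.05   25.26] max step cm 3.1416556144810017
```

Request:
step_arm([
  [0, 0, -1],
  [0, 0, -2],
  [0, 0, -1],
  [0.8, 0, 0],
  [1.5, 0.1, 0],
  [2.3, 0, 0.1],
  [3.1, 0, 0.1],
  [3.1, -0.2, 0.1],
], twist=[0, 0, 0, 0.6, 1.2, 1.9, 2.4, 2.4])

```text
time_s: 9.4
tcp_pos: [0.5047, -0.2269, 0.2632]
tool_rot: [179.9, -1.6, 87.3]
wrist_force: [0.9, -0.4, -2.6]
finger_gap: 0.0153
```

Request:
step_arm([
  [3.1, -0.3, 0],
  [3.1, -0.5, 0.1],
  [3, -0.6, 0.1],
  [3.0, -0.7, 0.1],
  [3.0, -0.8, 0.1],
  [2.9, -1.0, 0.0],
  [2.9, -1.1, 0.1],
  [2.9, -1.2, 0.1],
], twist=[2.5, 2.4, 2.4, 2.5, 2.4, 2.5, 2.4, 2.4])

```text
time_s: 10.2
tcp_pos: [0.4893, 0.0207, 0.2641]
tool_rot: [-179.6, -1.5, 67.9]
wrist_force: [0.5, -0.1, -2.5]
finger_gap: 0.0151
```

Run:
```python
from cell import manip
s=manip.get_state()
for k in ["time_s","joints","tcp_pos","tool_rot","wrist_force"]: print(k,s[k])
```

```text
time_s 10.2
joints [-59.9080293   24.33071607  68.98739379 112.49756656 -27.8619468
  61.33351971  -0.66906917]
tcp_pos [0.48927185 0.02072118 0.26408035]
tool_rot [-179.61463494   -1.54207804   67.87298934]
wrist_force [ 0.49940398 -0.13454413 -2.5237499 ]
```

Request:
step_arm([
  [2.8, -1.3, 0.1],
  [2.7, -1.4, 0.0],
  [2.7, -1.6, 0.1],
  [2.6, -1.7, 0.1],
  [2.5, -1.8, 0.1],
  [2.5, -1.8, 0.1],
  [2.4, -2.0, 0.0],
  [2.2, -2.1, 0.1],
], twist=[2.5, 2.4, 2.5, 2.4, 2.4, 2.5, 2.4, 2.4])

```text
time_s: 11.0
tcp_pos: [0.475, 0.2672, 0.2646]
tool_rot: [-179.2, -1.3, 48.4]
wrist_force: [0.8, 0.3, -3.5]
finger_gap: 0.0149
```

Request:
step_arm([
  [2.2, -2.2, 0.1],
  [2.1, -2.3, 0.1],
  [2.0, -2.4, 0.0],
  [1.9, -2.4, 0.1],
  [1.8, -2.5, 0.1],
  [1.7, -2.6, 0.1],
  [1.6, -2.7, 0.1],
  [1.4, -2.7, 0.0],
], twist=[2.5, 2.4, 2.5, 2.4, 2.4, 2.5, 2.4, 2.4])

```text
time_s: 11.8
tcp_pos: [0.4603, 0.5144, 0.2645]
tool_rot: [-178.8, -0.9, 28.9]
wrist_force: [1.7, -0.3, -2.9]
finger_gap: 0.0149
```

Request:
step_arm([
  [1.0, -2.1, 0.1],
  [0.7, -1.4, 0.0],
  [0.3, -0.8, 0.0],
  [0, 0, 1],
  [0, 0, 2],
], twist=[1.9, 1.2, 0.6, 0, 0])

```text
time_s: 12.3
tcp_pos: [0.4605, 0.5604, 0.2363]
tool_rot: [-178.7, -1.0, 25.2]
wrist_force: [0.6, -0.2, -3.6]
finger_gap: 0.0152
```

Run:
```python
from cell import manip
from h import *
f=manip.grab_frame("top"); cv2.imwrite("pics/top4.png",f["image"][:,:,::-1])
s=manip.get_state()
for k in ["time_s","joints","tcp_pos","tool_rot","wrist_force"]: print(k,s[k])
```

```text
time_s 12.35
joints [-87.25379272  53.70283357  65.45135001  78.83470102 -49.89224245
  77.07060358 -85.78295692]
tcp_pos [0.45852396 0.55921486 0.23108741]
tool_rot [-178.8138887    -0.66554381   25.1899785 ]
wrist_force [-0.61072744 -0.74706772 -6.22660588]
```

View pics/top4.png

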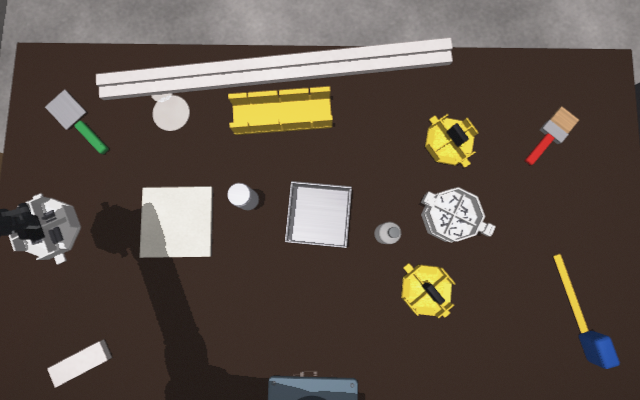

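Request:
step_arm([
  [0, 0, 2.5],
  [0, 0, 3],
  [0, 0, 3],
  [0, 0, 3],
  [0, 0, 2.5],
  [0, 0, 1],
  [0, 0, 0.5],
  [0, 0, 0],
], twist=[0, 0, 0, 0, 0, 0, 0, 0])

```text
time_s: 13.15
tcp_pos: [0.4607, 0.5649, 0.0815]
tool_rot: [-178.8, -0.9, 25.2]
wrist_force: [-0.3, -0.3, -3.2]
finger_gap: 0.0149
```

Request:
step_arm([
  [0, 0, 0.8],
  [0, 0, 0.6],
  [0, 0, 0.3],
  [0, 0, 0.2],
  [0, 0, 0.1],
  [0, 0, 0],
], twist=[0, 0, 0, 0, 0, 0])

```text
time_s: 13.75
tcp_pos: [0.4606, 0.5659, 0.0615]
tool_rot: [-178.7, -0.9, 25.3]
wrist_force: [0.0, 0.5, -3.7]
finger_gap: 0.0151
```

Request:
step_arm([
  [0, 0, 0.1],
  [0, 0, 0.1],
  [0, 0, 0.1],
], twist=[0, 0, 0])

```text
time_s: 14.05
tcp_pos: [0.4607, 0.5664, 0.0606]
tool_rot: [-178.7, -1.0, 25.3]
wrist_force: [-6.1, -3.1, 14.8]
finger_gap: 0.0153
```

Request:
step_arm([
  [0, 0, 0],
  [0, 0, 0],
  [0, 0, 0],
  [0, 0, 0],
  [0, 0, -1],
  [0, 0, -3],
  [0, 0, -4],
  [0, 0, -4],
], twist=[0, 0, 0, 0, 0, 0, 0, 0], jaw=1)

```text
time_s: 14.85
tcp_pos: [0.46, 0.5623, 0.1802]
tool_rot: [-178.8, -0.9, 25.3]
wrist_force: [-0.5, 0.7, -0.1]
finger_gap: 0.0856
```

Run:
```python
from cell import manip
from h import *
f=manip.grab_frame("top"); pickle.dump(f,open("t5.pkl","wb")); cv2.imwrite("pics/top5.png",cv2.resize(f["image"][150:300,0:200,::-1],None,fx=4,fy=4))
f=manip.grab_frame("wrist"); pickle.dump(f,open("w5.pkl","wb"));cv2.imwrite("pics/wrist5.png",f["image"][:,:,::-1])
s=manip.get_state()
for k in ["time_s","joints","tcp_pos","tool_rot","wrist_force"]: print(k,s[k])
```

```text
time_s 14.95
joints [-86.87036541  56.20900971  63.62677034  80.80263402 -52.38029316
  72.66035963 -84.21285388]
tcp_pos [0.46324081 0.56380887 0.18587265]
tool_rot [-178.58953303   -1.48902968   25.24767953]
wrist_force [ 0.73494542 -0.29067397  0.94331468]
```

View pics/wrist5.png

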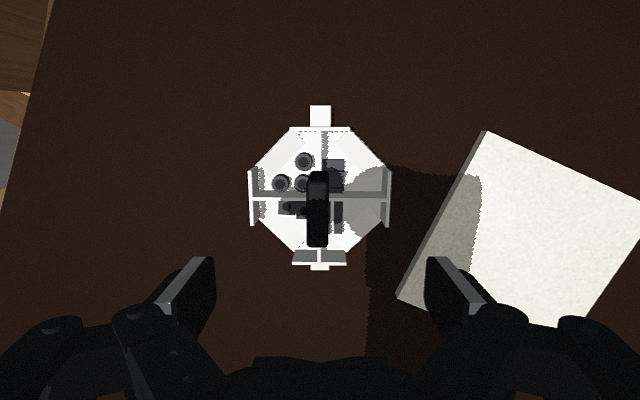

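Run:
```python
from plan import *
from h import *
f=pickle.load(open("w5.pkl","rb"));P=cloud(f);h=cv2.cvtColor(f["image"],cv2.COLOR_RGB2HSV)
sel=(P[...,2]>.085)&(P[...,2]<.105)&(abs(P[...,0]-.46)<.06)&(abs(P[...,1]-.56)<.06)&(h[...,2]<80)
print(sel.sum(),np.nanmedian(P[sel],0),cv2.minAreaRect((P[sel][:,:2]*1000).astype(np.float32)))
a=onz(f,320,106,.015);b=onz(f,320,270,.015);print(a,b,(a+b)/2)
print([onz(f,*q) for q in [(249,199,.044),(390,199,.044),(320,128,.044),(319,265,.044)]])
e=plan([.75,.34,.36],0,n=8)
```

```text
1496 [0.46064273 0.56707207 0.09533196] ((458.2463073730469, 566.2861938476562), (49.56538772583008, 15.730639457702637), 24.809066772460938)
[0.52765797 0.598846   0.015     ] [0.38697079 0.53230403 0.015     ] [0.45731438 0.56557502 0.015     ]
[array([0.43187613, 0.61995317, 0.044     ]), array([0.483801  , 0.51175507, 0.044     ]), array([0.51154733, 0.5904368 , 0.044     ]), array([0.40317801, 0.54016735, 0.044     ])]
slide [[2.1, 4.0, -2.2], [2.1, 4.0, -2.2], [2.1, 4.0, -2.3], [2.1, 4.0, -2.2], [2.1, 4.0, -2.2], [2.1, 4.0, -2.2], [2.1, 4.0, -2.3], [2.1, 4.0, -2.2]] twist [0.0, 0.0, 0.0, 0.0, 0.0, 0.0, 0.0, 0.0]
end [0.7495 0.3403 0.3603] [-178.59   -1.49   25.25]
```

Request:
step_arm([
  [2, 4, -2.2],
  [2, 4, -2.2],
  [2, 4, -2.2],
  [2, 4, -2.2],
  [2, 4, -2.2],
  [2, 4, -2.2],
  [2, 4, -2.2],
  [2, 4, -2.2],
], twist=[0, 0, 0, 0, 0, 0, 0, 0])

```text
time_s: 15.75
tcp_pos: [0.7414, 0.3358, 0.3512]
tool_rot: [-178.8, -1.0, 25.3]
wrist_force: [1.3, -0.3, 0.2]
finger_gap: 0.0856
```

Request:
step_arm([
  [2, 0, -3],
  [2, 0, -3],
  [2, 0, -3],
  [2, 0, -3],
], twist=[0, 0, 0, 0])

```text
time_s: 16.15
tcp_pos: [0.7835, 0.3445, 0.4426]
tool_rot: [-178.6, -2.2, 24.1]
wrist_force: [1.2, -2.3, -0.9]
finger_gap: 0.0851
```

```bash
cat > st.py <<'E'
from cell import manip
import numpy as np
from scipy.spatial.transform import Rotation as Ro
s=manip.get_state()
R=Ro.from_euler("xyz",s["tool_rot"],degrees=True).as_matrix();u=R[:,2]
print(s["time_s"],"J",np.round(s["joints"],1),"p",np.round(s["tcp_pos"],3),"rot",np.round(s["tool_rot"],1))
print("tilt %.1f az %.1f  | toolx az %.1f | ty z-comp %.3f"%(np.degrees(np.arccos(-u[2])),np.degrees(np.arctan2(u[1],u[0])),np.degrees(np.arctan2(R[1,0],R[0,0])),R[2,1]), "F",np.round(s["wrist_force"],1))
E
python3 st.py
```

```text
16.15 J [-32.1  60.   57.1  14.7 -53.1 109.3 -85.3] p [0.783 0.345 0.443] rot [-178.6   -2.2   24.1]
tilt 2.6 az 57.0  | toolx az 24.1 | ty z-comp -0.025 F [ 1.2 -2.3 -0.9]
```

Request:
step_arm([
  [0, 0, -4],
  [0, 0, -4],
  [0, 0, -4],
  [0, 0, -4],
], twist=[0, 0, 0, 0])

```text
time_s: 16.55
tcp_pos: [0.7576, 0.3383, 0.5199]
tool_rot: [-178.4, -5.4, 24.8]
wrist_force: [0.4, -0.6, -1.0]
finger_gap: 0.0854
```

```bash
python3 st.py
```

```text
16.55 J [-27.9  51.2   9.3  14.1  -9.5 109.4 -91.1] p [0.758 0.338 0.52 ] rot [-178.4   -5.4   24.8]
tilt 5.6 az 40.9  | toolx az 24.8 | ty z-comp -0.027 F [ 0.4 -0.6 -1. ]
```

Request:
step_arm([
  [3, 0, -4],
  [3, 0, -4],
  [3, 0, -4],
  [3, 0, -4],
  [3, 0, -4],
], twist=[0, 0, 0, 0, 0])

```text
time_s: 17.05
tcp_pos: [0.742, 0.3289, 0.6225]
tool_rot: [-178.5, -13.8, 24.5]
wrist_force: [0.5, 1.0, 0.5]
finger_gap: 0.0851
```

```bash
python3 st.py
```

```text
17.05 J [-32.4  46.7  46.8  14.  -41.9 109.4 -86.7] p [0.742 0.329 0.623] rot [-178.5  -13.8   24.5]
tilt 13.8 az 30.7  | toolx az 24.5 | ty z-comp -0.025 F [0.5 1.  0.5]
```

Request:
step_arm([
  [3, 0, -4],
  [3, 0, -4],
  [3, 0, -4],
  [3, 0, -4],
  [3, 0, -4],
  [3, 0, -4],
], twist=[0, 0, 0, 0, 0, 0])

```text
time_s: 17.65
tcp_pos: [0.6968, 0.3058, 0.7536]
tool_rot: [-178.5, -24.0, 24.2]
wrist_force: [0.6, -0.2, -0.6]
finger_gap: 0.0854
```

```bash
python3 st.py
```

```text
17.65 J [-34.6  38.4  59.7  14.  -51.6 109.4 -85.7] p [0.697 0.306 0.754] rot [-178.5  -24.    24.2]
tilt 24.1 az 27.9  | toolx az 24.2 | ty z-comp -0.024 F [ 0.6 -0.2 -0.6]
```

Request:
step_arm([
  [3, 0, -4],
  [3, 0, -4],
  [3, 0, -4],
  [3, 0, -4],
], twist=[0, 0, 0, 0])

```text
time_s: 18.05
tcp_pos: [0.6539, 0.2842, 0.8368]
tool_rot: [-178.4, -30.8, 24.0]
wrist_force: [0.4, 0.0, 0.1]
finger_gap: 0.0855
```

```bash
python3 st.py
python3 - <<'E'
import numpy as np
from scipy.spatial.transform import Rotation as Ro
for al in (28,30,32):
  u=np.array([np.sin(np.radians(al)),0,-np.cos(np.radians(al))])
  for ph in (-45,-70,-90,-100,-110):
    g=Ro.from_rotvec(u*np.radians(-ph)).apply([0,0,-1.])
    print(al,ph,"tip %.1f dir %.1f"%(np.degrees(np.arccos(-g[2])),np.degrees(np.arctan2(g[1],g[0]))), "slope b %.1f d %.1f"%tuple(np.degrees(np.arctan2([(g[1]-g[0]),(g[0]-g[1])],-g[2]*2**.5))))
E
```

```text
18.05 J [-36.4  32.4  65.2  14.  -54.7 109.4 -85.4] p [0.654 0.284 0.837] rot [-178.4  -30.8   24. ]
tilt 30.8 az 27.1  | toolx az 24.0 | ty z-comp -0.024 F [0.4 0.  0.1]
28 -45 tip 20.7 dir 69.9 slope b 9.0 d -9.0
28 -70 tip 31.2 dir 58.3 slope b 7.9 d -7.9
28 -90 tip 38.8 dir 48.6 slope b 2.9 d -2.9
28 -100 tip 42.2 dir 43.5 slope b -1.3 d 1.3
28 -110 tip 45.2 dir 38.4 slope b -6.6 d 6.6
30 -45 tip 22.1 dir 70.3 slope b 9.8 d -9.8
30 -70 tip 33.3 dir 58.8 slope b 8.9 d -8.9
30 -90 tip 41.4 dir 49.1 slope b 3.6 d -3.6
30 -100 tip 45.0 dir 44.1 slope b -0.9 d 0.9
30 -110 tip 48.4 dir 39.0 slope b -6.8 d 6.8
32 -45 tip 23.4 dir 70.6 slope b 10.6 d -10.6
32 -70 tip 35.4 dir 59.3 slope b 10.0 d -10.0
32 -90 tip 44.0 dir 49.7 slope b 4.5 d -4.5
32 -100 tip 47.9 dir 44.7 slope b -0.3 d 0.3
32 -110 tip 51.5 dir 39.5 slope b -6.8 d 6.8
```

Run:
```python
from plan import *
e=smooth([.41,.54,.20],0,n=20,ramp=3)
```

```text
slide [[-0.8, -0.6, 0.9], [-1.6, -1.2, 1.9], [-2.4, -1.7, 2.7], [-2.3, -1.8, 2.8], [-2.4, -1.8, 2.7], [-2.4, -1.8, 2.8], [-2.4, -1.7, 2.7], [-2.3, -1.8, 2.8]] twist [0.0, 0.0, 0.0, 0.0, 0.0, 0.0, 0.0, 0.0]
slide [[-2.4, -1.8, 2.7], [-2.4, -1.8, 2.8], [-2.4, -1.7, 2.7], [-2.4, -1.8, 2.8], [-2.3, -1.8, 2.7], [-2.4, -1.8, 2.8], [-2.4, -1.7, 2.7], [-2.4, -1.8, 2.8]] twist [0.0, 0.0, 0.0, 0.0, 0.0, 0.0, 0.0, 0.0]
slide [[-2.3, -1.8, 2.7], [-2.4, -1.8, 2.8], [-1.6, -1.1, 1.8], [-0.8, -0.6, 0.9]] twist [0.0, 0.0, 0.0, 0.0]
end [0.41   0.5396 0.2002] [-178.42  -30.78   23.99] max step cm 4.1036569057366385
```

Request:
step_arm([
  [-0.8, -0.6, 0.9],
  [-1.6, -1.2, 1.9],
  [-2.4, -1.7, 2.7],
  [-2.3, -1.8, 2.8],
  [-2.4, -1.8, 2.7],
  [-2.4, -1.8, 2.8],
  [-2.4, -1.7, 2.7],
  [-2.3, -1.8, 2.8],
], twist=[0, 0, 0, 0, 0, 0, 0, 0])

```text
time_s: 18.85
tcp_pos: [0.5628, 0.3825, 0.5953]
tool_rot: [-178.1, -30.8, 23.7]
wrist_force: [0.5, -0.1, -0.1]
finger_gap: 0.0852
```

```bash
python3 st.py
```

```text
18.85 J [-97.6  12.3  70.6  80.9 -11.1  64.  -94.3] p [0.563 0.382 0.595] rot [-178.1  -30.8   23.7]
tilt 30.8 az 27.5  | toolx az 23.7 | ty z-comp -0.028 F [ 0.5 -0.1 -0.1]
```

Request:
step_arm([
  [-2.4, -1.8, 2.7],
  [-2.4, -1.8, 2.8],
  [-2.4, -1.7, 2.7],
  [-2.4, -1.8, 2.8],
  [-2.3, -1.8, 2.7],
  [-2.4, -1.8, 2.8],
  [-2.4, -1.7, 2.7],
  [-2.4, -1.8, 2.8],
], twist=[0, 0, 0, 0, 0, 0, 0, 0])

```text
time_s: 19.65
tcp_pos: [0.4541, 0.497, 0.3128]
tool_rot: [-178.1, -30.8, 23.7]
wrist_force: [-0.4, 1.6, 0.3]
finger_gap: 0.0853
```

Request:
step_arm([
  [-2.3, -1.8, 2.7],
  [-2.4, -1.8, 2.8],
  [-1.6, -1.1, 1.8],
  [-0.8, -0.6, 0.9],
  [0, 0, 0],
], twist=[0, 0, 0, 0, 0])

```text
time_s: 20.15
tcp_pos: [0.4133, 0.5397, 0.2072]
tool_rot: [-178.3, -30.7, 23.9]
wrist_force: [0.3, -0.8, 0.1]
finger_gap: 0.0855
```

```bash
python3 st.py;  python3 - <<'E'
from plan import *
e=smooth([.412,.541,.167],1.0,n=3,ramp=3)
e=smooth([.4675,.5705,.065],0,n=8,ramp=3,start=e)
E
```

```text
20.15 J [-103.3   33.5   51.3  112.   -23.4   20.5 -108.7] p [0.413 0.54  0.207] rot [-178.3  -30.7   23.9]
tilt 30.8 az 27.2  | toolx az 23.9 | ty z-comp -0.025 F [ 0.3 -0.8  0.1]
slide [[-0.5, 0.0, 0.9], [-1.1, -0.1, 1.7], [-0.5, 0.0, 0.8]] twist [0.2, 0.6, 0.2]
end [0.4118 0.5413 0.1673] [-177.73  -30.68   22.72] max step cm 2.0273134932713295
slide [[0.0, 0.0, 0.7], [0.0, 0.0, 1.3], [0.1, 0.0, 2.0], [0.0, 0.0, 2.0], [0.0, 0.0, 2.0], [0.0, -0.1, 2.0], [0.1, 0.0, 1.3], [0.0, 0.0, 0.7]] twist [0.0, 0.0, 0.0, 0.0, 0.0, 0.0, 0.0, 0.0]
end [0.4675 0.5709 0.0653] [-177.73  -30.68   22.72] max step cm 2.0024984394500787
```

```bash
cat > fk.py <<'E'
import numpy as np, itertools
from scipy.optimize import least_squares
from scipy.spatial.transform import Rotation as Ro
D=[([-78.219,30.778,-.2524,88.171,.1487,61.15,-4.08],[.17438,.62552,.2304],[-179.9,.008,164.428]),
([-78.831,70.471,14.227,14.682,-13.964,95.089,-.888],[.24575,.88747,.22727],[179.829,-.514,164.404]),
([-81.8085,74.2687,53.0074,14.0436,-51.0046,95.5209,3.3573],[.254177,.897164,.22005],[178.4746,-.1424,163.932]),
([-90.54,67.28,54.0426,36.378,-48.49,87.8778,12.033],[.24598,.86082,.21844],[178.46,.1376,163.874]),
([-84.465,28.329,70.478,107.608,-31.189,64.977,15.379],[.458867,.24944,.279946],[179.26,-1.403,107.796]),
([-53.677,22.486,69.864,111.749,-25.677,62.751,22.452],[.484826,-.043454,.279158],[179.823,-1.607,85.32]),
([-9.641,38.053,63.004,92.6387,-36.2945,72.5369,32.785],[.510644,-.343112,.280518],[-179.681,-1.25,62.405]),
([-1.73,42.8207,46.580,100.175,-38.8816,55.2243,67.638],[.511346,-.332449,.130157],[179.608,-1.616,96.423]),
([-36.4,32.4,65.2,14.0,-54.7,109.4,-85.4],[.6539,.2842,.8368],[-178.4,-30.8,24.0]),
([-103.3,33.5,51.3,112.,-23.4,20.5,-108.7],[.4133,.5397,.2072],[-178.3,-30.7,23.9])]
def fk(q,p):
    s=p["s"]; q=np.radians(q); h,L1,e1,L2,e2,L3,e3,b1,b7=p["x"]
    z=lambda a:Ro.from_euler("z",a); y=lambda a:Ro.from_euler("y",a)
    A=z(s[0]*q[0]+b1)*y(q[1]); t=np.array([0,0,h])
    A=A*z(s[1]*q[2]); t=t+A.apply([e1,0,L1]); A=A*y(q[3]); t=t+A.apply([e2,0,L2])
    A=A*z(s[2]*q[4])*y(q[5]); t=t+A.apply([e3,0,L3]); A=A*z(s[3]*q[6]+b7)
    return t,A
def fit():
    best=None
    for s in itertools.product((-1,1),repeat=4):
        def res(x):
            r=[]
            for q,t,rot in D:
                T,A=fk(q,dict(s=s,x=x)); r+=list((T-t)*1); r+=list((Ro.from_euler("xyz",rot,degrees=True).inv()*A).as_rotvec()*.3)
            return np.array(r)
        for b7 in (0,1.57,3.14,-1.57):
            o=least_squares(res,[.35,.4,0,.4,0,.3,0,0,b7])
            if best is None or o.cost<best[0]: best=(o.cost,s,o.x,res(o.x))
    return best
if __name__=="__main__":
    b=fit(); print(b[0],b[1],np.round(b[2],4)); print(np.round(b[3].reshape(-1,6)*1000,1))
    import pickle; pickle.dump(dict(s=b[1],x=b[2]),open("fk.pkl","wb"))
E
python3 fk.py
```

```text
0.00038356216997682184 (-1, -1, -1, -1) [ 0.3545  0.4942  0.0038  0.4482 -0.0134  0.3336 -0.0051 -0.0511  1.521 ]
[[-8.9 12.8  7.9 -0.   0.   0.4]
 [ 0.2 -3.   9.5 -0.1 -0.1  0.4]
 [ 4.1 -2.7 -3.8 -0.  -0.4  0.4]
 [ 5.3 -3.  -4.2  0.1 -0.4  0.4]
 [-1.3  0.1 -1.  -0.4 -0.2  0.4]
 [-1.1  3.1  0.5 -0.4 -0.1  0.4]
 [-0.5 -0.4 -2.7 -0.3  0.1  0.4]
 [ 2.3  1.7 -4.1 -0.4 -0.1  0.4]
 [ 2.2  6.3 -1.3 -8.4  0.1 -1.7]
 [-2.  -5.5 -0.8 -8.1  0.4 -1.3]]
```

```bash
cat > reach.py <<'E'
from fk import *
import pickle
P=pickle.load(open("fk.pkl","rb"))
lo=np.array([-154.64,-21.42,-72.66,13.99,-74.86,10.95,-158.01])+1;hi=np.array([154.64,123.67,72.17,137.28,254.86,109.41,158.01])-1
def ik(t,A,seeds):
    best=None
    for q0 in seeds:
        o=least_squares(lambda q:np.r_[(fk(q,P)[0]-t),(A.inv()*fk(q,P)[1]).as_rotvec()*.3],np.clip(q0,lo+.1,hi-.1),bounds=(lo,hi),x_scale=30)
        e=np.sqrt(2*o.cost)
        if best is None or e<best[0]: best=(e,o.x)
        if e<1e-4: break
    return best
if __name__=="__main__":
    rng=np.random.default_rng(0)
    R0=Ro.from_euler("xyz",[-178.3,-30.7,23.9],degrees=True); u=R0.as_matrix()[:,2]; Rt0=Ro.from_euler("z",25,degrees=True)
    bin_=np.array([.507,-.0045])
    def lip(phi):
        R=Ro.from_rotvec(u*np.radians(phi))*Rt0
        return R
    R=lip(-95); print("lip off",R.apply([.0417,.0417,-.062]),"mouth dir",R.apply([.707,.707,0]), "tab",R.apply([.078,0,-.067]),"ytray",R.apply([0,.06,-.07]),"tab-",R.apply([-.078,0,-.067]))
    for phi in (0,-45,-95):
        for G in ([.50,.0,.20],[.53,-.02,.20],[.53,-.02,.25],[.56,-.03,.22],[.485,.364,.0925]):
            t=np.array(G)+.0187*u; A=Ro.from_rotvec(u*np.radians(phi))*R0
            seeds=[np.array([-103.3,33.5,51.3,112,-23.4,20.5,-108.7]),np.array([-50,33.5,51.3,112,-23.4,20.5,-60])]+[rng.uniform(lo,hi) for _ in range(12)]
            e,q=ik(t,A,seeds); print(phi,G,"err %.4f"%e,np.round(q,0))
E
python3 reach.py
```

```text
lip off [ 0.00250679  0.00354032 -0.08545737] mouth dir [-0.64885546  0.30629817 -0.69632322] tab [ 0.02936871  0.05208673 -0.08365077] ytray [ 0.00227888 -0.0425471  -0.0817591 ] tab- [ 0.05876295 -0.08348085 -0.01228265]
0 [0.5, 0.0, 0.2] err 0.0000 [-21.  13.  32. 135. -74.  27.   9.]
0 [0.53, -0.02, 0.2] err 0.0000 [ 27.  15. -18. 131. -55.  18.  -6.]
0 [0.53, -0.02, 0.25] err 0.0000 [  4.   9.   6. 128. -50.  27. -13.]
0 [0.56, -0.03, 0.22] err 0.0000 [-16.  17.  31. 126. -66.  32.   1.]
0 [0.485, 0.364, 0.0925] err 0.0000 [ -3.  43. -49. 126. 110.  35. 157.]
-45 [0.5, 0.0, 0.2] err 0.0000 [ 17.  12. -10. 135. -63.  18.  46.]
-45 [0.53, -0.02, 0.2] err 0.0000 [-12.  16.  25. 131. -71.  28.  53.]
-45 [0.53, -0.02, 0.25] err 0.0000 [-27.  12.  41. 128. -59.  33.  40.]
-45 [0.56, -0.03, 0.22] err 0.0000 [ 64.  29. -64. 126.  25.  16. -35.]
-45 [0.485, 0.364, 0.0925] err 0.0000 [-96.  62.  71. 126. 250.  44.  22.]
-95 [0.5, 0.0, 0.2] err 0.0000 [ 32.  13. -27. 135. -56.  15.  89.]
-95 [0.53, -0.02, 0.2] err 0.0000 [ 67.  31. -68. 131.  42.  14.  -1.]
-95 [0.53, -0.02, 0.25] err 0.0000 [ 14.   9.  -4. 128. -47.  26.  80.]
-95 [0.56, -0.03, 0.22] err 0.0000 [ 15.  15.  -5. 126. -52.  23.  85.]
-95 [0.485, 0.364, 0.0925] err 0.0000 [ -36.   32.   -8.  125.  126.   12. -137.]
```

```bash
cat > sim.py <<'E'
from reach import *
def track(q,t0,A0,t1,A1,n=30,verbose=True):
    # local min-change IK along straight line
    rv=(A0.inv()*A1).as_rotvec(); worst=0
    for i in range(1,n+1):
        t=t0+(t1-t0)*i/n; A=A0*Ro.from_rotvec(rv*i/n)
        o=least_squares(lambda x:np.r_[(fk(x,P)[0]-t),(A.inv()*fk(x,P)[1]).as_rotvec()*.3,(x-q)*2e-6],np.clip(q,lo+.01,hi-.01),bounds=(lo,hi),x_scale=30)
        e=np.linalg.norm(o.fun[:6]); worst=max(worst,e); q=o.x
    if verbose: print("worst %.4f end err %.4f"%(worst,e),np.round(q,0))
    return q,worst
if __name__=="__main__":
    R0=Ro.from_euler("xyz",[-178.3,-30.7,23.9],degrees=True); u=R0.as_matrix()[:,2]
    T=lambda G:np.array(G)+.0187*u
    q=np.array([-103.3,33.5,51.3,112,-23.4,20.5,-108.7])
    A=lambda phi:Ro.from_rotvec(u*np.radians(phi))*R0
    c=fk(q,P); 
    print("tray");q,_=track(q,c[0],R0,T([.458,.566,.08]),R0)
    print("lift");q1,_=track(q,T([.458,.566,.08]),R0,T([.458,.566,.28]),R0)
    print("bin");q2,_=track(q1,T([.458,.566,.28]),R0,T([.53,-.02,.26]),R0)
    print("bindown");q2,_=track(q2,T([.53,-.02,.26]),R0,T([.53,-.02,.2]),R0)
    # twist in two halves
    print("tw");q3,_=track(q2,T([.53,-.02,.2]),R0,T([.53,-.02,.2]),A(-95))
    print("back");q4,_=track(q3,T([.53,-.02,.2]),A(-95),T([.53,-.02,.2]),R0)
    print("to board hi");q5,_=track(q4,T([.53,-.02,.2]),R0,T([.485,.364,.25]),R0)
    print("board");q6,_=track(q5,T([.485,.364,.25]),R0,T([.485,.364,.0925]),R0)
    print("direct board from lift");q7,_=track(q1,T([.458,.566,.28]),R0,T([.485,.364,.25]),R0)
    q7,_=track(q7,T([.485,.364,.25]),R0,T([.485,.364,.0925]),R0)
E
python3 sim.py
```

```text
tray
worst 0.0000 end err 0.0000 [-89.  49.  39. 106. -63.  12. -74.]
lift
worst 0.0000 end err 0.0000 [-104.   41.   64.  101.  -43.   34.  -90.]
bin
worst 0.0000 end err 0.0000 [-40.  13.  56. 128. -61.  37.  -4.]
bindown
worst 0.0000 end err 0.0000 [-22.  18.  37. 131. -74.  31.  10.]
tw
worst 0.0000 end err 0.0000 [ -5.  15.  17. 131. -68.  26. 101.]
back
worst 0.0000 end err 0.0000 [-14.  16.  27. 131. -71.  28.   8.]
to board hi
worst 0.0000 end err 0.0000 [-85.  20.  48. 122. -33.  16. -78.]
board
worst 0.0312 end err 0.0312 [-73.  36.  36. 121. -74.  12. -42.]
direct board from lift
worst 0.0000 end err 0.0000 [-92.  24.  58. 122. -47.  19. -66.]
worst 0.0312 end err 0.0312 [-73.  36.  36. 121. -74.  12. -42.]
```

```bash
cat > scan.py <<'E'
from reach import *
rng=np.random.default_rng(1)
def feas(G,al,psi,phi=0,ns=10):
    # tool pointing az psi tilt al, tool x az ~psi
    R=Ro.from_euler("z",psi,degrees=True)*Ro.from_euler("y",-al,degrees=True)*Ro.from_euler("x",180,degrees=True)*Ro.from_euler("z",phi,degrees=True)
    u=R.as_matrix()[:,2]; t=np.array(G)+.0187*u
    best=None
    for k in range(ns):
        q0=np.array([rng.uniform(-130,30),rng.uniform(10,60),rng.uniform(-70,70),rng.uniform(90,130),rng.uniform(-70,70),rng.uniform(12,60),rng.uniform(-120,120)])
        e,q=ik(t,R,[q0])
        if best is None or e<best[0]: best=(e,q)
        if e<1e-4: break
    return best
if __name__=="__main__":
    for psi in (-20,10,27,37,47,70):
        for al in (15,20,25,30):
            e,q=feas([.485,.364,.0925],al,psi); print(psi,al,"%.4f"%e,np.round(q,0))
E
timeout 500 python3 scan.py
```

```text
-20 15 0.0000 [ -1.  59. -67. 109.  79.  68. 147.]
-20 20 0.0000 [-20.  42. -39. 111.  66.  48. 149.]
-20 25 0.0000 [ -84.   44.   42.  112.  -12.   23. -152.]
-20 30 0.0000 [-47.  37.  -8. 113.  64.  37. 142.]
10 15 0.0000 [-72.  39.  37. 114. -37.  24. -92.]
10 20 0.0000 [-71.  37.  33. 117. -31.  15. -98.]
10 25 0.0000 [-81.  41.  43. 120. -61.  13. -72.]
10 30 0.0000 [-55.  33.   9. 122.  90.  12. 144.]
27 15 0.0000 [-61.  35.  25. 115. -33.  20. -75.]
27 20 0.0000 [-63.  35.  26. 119. -46.  14. -64.]
27 25 0.0051 [-69.  36.  32. 121. -74.  12. -38.]
27 30 0.0000 [-35.  32. -10. 125. 120.  13. 138.]
37 15 0.0000 [-48.  33.  10. 115. -17.  18. -77.]
37 20 0.0000 [-53.  33.  15. 119. -42.  12. -54.]
37 25 0.0074 [-59.  33.  23. 121. -74.  12. -24.]
37 30 0.0000 [-21.  34. -22. 125. 125.  13. 148.]
47 15 0.0000 [-52.  34.  17. 115. -36.  21. -50.]
47 20 0.0000 [-43.  32.   7. 119. -38.  12. -45.]
47 25 0.0000 [  -9.   37.  -34.  122.   83.   13. -156.]
47 30 0.0049 [-10.  36. -32. 125. 130.  12. 157.]
70 15 0.0000 [-61.  38.  33. 113. -58.  35.  -7.]
70 20 0.0000 [ -1.  41. -41. 116.  40.  20. -88.]
70 25 0.0000 [-44.  34.  15. 119. -73.  25.  14.]
70 30 0.0000 [  11.   47.  -51.  121.   74.   12. -114.]
```

Request:
step_arm([
  [-0.5, 0, 0.9],
  [-1.1, -0.1, 1.7],
  [-0.5, 0, 0.8],
  [0, 0, 1],
  [0, 0, 2],
  [0, 0, 2],
  [0, 0, 2],
  [0, 0, 1],
], twist=[-0.5, -0.5, -0.5, 0, 0, 0, 0, 0])

```text
time_s: 20.95
tcp_pos: [0.451, 0.5592, 0.099]
tool_rot: [-179.1, -30.8, 25.4]
wrist_force: [-0.5, 0.1, 0.0]
finger_gap: 0.0853
```

```bash
python3 st.py
python3 - <<'E'
from plan import *
from cell import manip
s=manip.get_state();u=Ro.from_euler("xyz",s["tool_rot"],degrees=True).as_matrix()[:,2]
T=np.array([.458,.566,.083])+.0187*u
print(T); e=smooth(T,0,n=6,ramp=2)
import cv2
f=manip.grab_frame("wrist"); cv2.imwrite("pics/wrist6.png",f["image"][:,:,::-1])
E
```

```text
20.95 J [-91.   44.2  39.1 109.  -39.7  11.1 -93.3] p [0.451 0.559 0.099] rot [-179.1  -30.8   25.4]
tilt 30.8 az 27.1  | toolx az 25.4 | ty z-comp -0.013 F [-0.5  0.1  0. ]
[0.46652559 0.57036444 0.06693899]
slide [[0.0, 0.0, 0.4], [0.0, -0.1, 0.7], [0.0, 0.0, 0.8], [0.0, -0.1, 0.7], [0.0, -0.1, 0.7], [0.0, 0.0, 0.4]] twist [0.0, 0.0, 0.0, 0.0, 0.0, 0.0]
end [0.4666 0.5705 0.0672] [-179.14  -30.8    25.43] max step cm 0.8
```

View pics/wrist6.png

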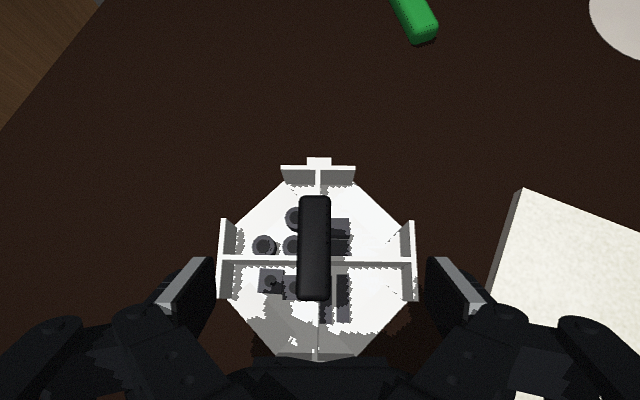

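Request:
step_arm([
  [0, 0, 0.4],
  [0, -0.1, 0.7],
  [0, -0.1, 0.8],
  [0, -0.1, 0.7],
  [0, 0, 0.7],
  [0, 0, 0.4],
  [0, 0, 0],
], twist=[0, 0, 0, 0, 0, 0, 0])

```text
time_s: 21.7
tcp_pos: [0.4656, 0.571, 0.0681]
tool_rot: [-179.2, -30.9, 25.5]
wrist_force: [-0.0, 0.1, -0.2]
finger_gap: 0.0855
```

```bash
python3 st.py
```

```text
21.7 J [-90.   49.1  39.5 106.5 -55.   11.1 -79.8] p [0.466 0.571 0.068] rot [-179.2  -30.9   25.5]
tilt 30.9 az 27.1  | toolx az 25.5 | ty z-comp -0.013 F [-0.   0.1 -0.2]
```

Request:
step_arm([
  [0, 0, 0],
  [0, 0, 0],
  [0, 0, 0],
  [0, 0, 0],
  [0, 0, 0],
  [0, 0, 0],
  [0, 0, 0],
  [0, 0, 0],
], twist=[0, 0, 0, 0, 0, 0, 0, 0], jaw=-1, force=110)

```text
time_s: 22.5
tcp_pos: [0.4652, 0.5712, 0.0682]
tool_rot: [-179.1, -30.9, 25.5]
wrist_force: [-1.5, -1.3, 3.1]
finger_gap: 0.0145
```

```bash
python3 st.py
python3 - <<'E'
from plan import *
from cell import manip
p=manip.get_state()["tcp_pos"]
e=smooth(p+[0,0,.22],0,n=12,ramp=4)
e=smooth([.53,-.01,.26],0,n=24,ramp=4,start=e)
E
```

```text
22.5 J [-90.   49.1  39.5 106.5 -55.1  11.1 -79.8] p [0.465 0.571 0.068] rot [-179.1  -30.9   25.5]
tilt 30.9 az 27.2  | toolx az 25.5 | ty z-comp -0.013 F [-1.5 -1.3  3.1]
slide [[0.3, 0.0, -0.5], [0.6, 0.0, -1.1], [1.0, 0.0, -1.5], [1.2, -0.1, -2.1], [1.3, 0.0, -2.1], [1.2, 0.0, -2.1], [1.3, -0.1, -2.1], [1.2, 0.0, -2.1]] twist [0.0, 0.0, 0.0, 0.0, 0.0, 0.0, 0.0, 0.0]
slide [[1.3, 0.0, -2.1], [0.9, -0.1, -1.6], [0.7, 0.0, -1.1], [0.3, 0.0, -0.5]] twist [0.0, 0.0, 0.0, 0.0]
end [0.4651 0.5714 0.2884] [-179.14  -30.86   25.52] max step cm 2.471841418861655
slide [[-0.2, 0.7, -0.1], [-0.4, 1.3, -0.2], [-0.7, 1.9, -0.3], [-0.8, 2.7, -0.4], [-0.9, 2.6, -0.4], [-0.8, 2.6, -0.4], [-0.9, 2.6, -0.4], [-0.9, 2.7, -0.3]] twist [0.0, 0.0, 0.0, 0.0, 0.0, 0.0, 0.0, 0.0]
slide [[-0.8, 2.6, -0.4], [-0.9, 2.6, -0.4], [-0.8, 2.6, -0.4], [-0.9, 2.7, -0.4], [-0.8, 2.6, -0.4], [-0.9, 2.6, -0.4], [-0.8, 2.6, -0.4], [-0.9, 2.7, -0.4]] twist [0.0, 0.0, 0.0, 0.0, 0.0, 0.0, 0.0, 0.0]
slide [[-0.8, 2.6, -0.4], [-0.9, 2.6, -0.4], [-0.8, 2.7, -0.4], [-0.9, 2.6, -0.4], [-0.9, 2.6, -0.3], [-0.6, 2.0, -0.3], [-0.4, 1.3, -0.2], [-0.2, 0.6, -0.1]] twist [0.0, 0.0, 0.0, 0.0, 0.0, 0.0, 0.0, 0.0]
end [ 0.5303 -0.0094  0.2599] [-179.14  -30.86   25.52] max step cm 2.874021572639983
```

Request:
step_arm([
  [0.3, 0.0, -0.5],
  [0.6, 0.0, -1.1],
  [1.0, 0.0, -1.5],
  [1.2, -0.1, -2.1],
  [1.3, 0.0, -2.1],
  [1.2, 0.0, -2.1],
  [1.3, -0.1, -2.1],
  [1.2, 0.0, -2.1],
], twist=[0, 0, 0, 0, 0, 0, 0, 0])

```text
time_s: 23.3
tcp_pos: [0.4638, 0.5705, 0.2263]
tool_rot: [-179.2, -30.7, 25.5]
wrist_force: [-0.1, -0.2, -2.5]
finger_gap: 0.0146
```

Request:
step_arm([
  [1.3, 0.0, -2.1],
  [0.9, -0.1, -1.6],
  [0.7, 0.0, -1.1],
  [0.3, 0.0, -0.5],
  [-0.2, 0.7, -0.1],
  [-0.4, 1.3, -0.2],
  [-0.7, 1.9, -0.3],
  [-0.8, 2.7, -0.4],
], twist=[0, 0, 0, 0, 0, 0, 0, 0])

```text
time_s: 24.1
tcp_pos: [0.4723, 0.5004, 0.2835]
tool_rot: [-179.2, -30.7, 25.6]
wrist_force: [0.0, -0.8, -2.2]
finger_gap: 0.0145
```

```bash
python3 st.py
python3 - <<'E'
from h import *
from cell import manip
for n in ["side","top"]:
    f=manip.grab_frame(n); cv2.imwrite(f"pics/{n}7.png",f["image"][:,:,::-1])
E
```

```text
24.1 J [-105.9   33.6   67.7  108.6  -38.4   31.7  -85.9] p [0.472 0.5   0.284] rot [-179.2  -30.7   25.6]
tilt 30.7 az 27.1  | toolx az 25.6 | ty z-comp -0.011 F [ 0.  -0.8 -2.2]
```

View pics/side7.png

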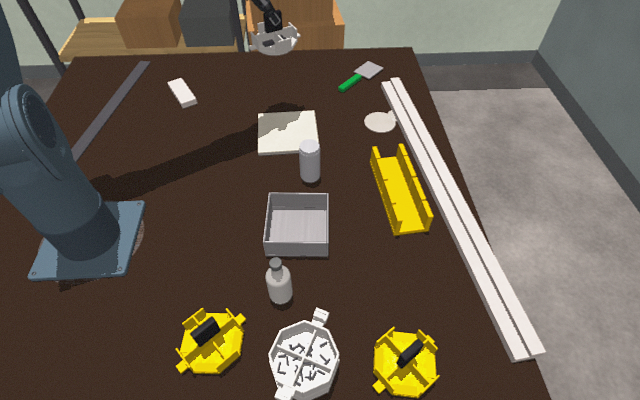

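Request:
step_arm([
  [-0.9, 2.6, -0.4],
  [-0.8, 2.6, -0.4],
  [-0.9, 2.6, -0.4],
  [-0.9, 2.7, -0.3],
  [-0.8, 2.6, -0.4],
  [-0.9, 2.6, -0.4],
  [-0.8, 2.6, -0.4],
  [-0.9, 2.7, -0.4],
], twist=[0, 0, 0, 0, 0, 0, 0, 0])

```text
time_s: 25.0
tcp_pos: [0.4967, 0.2779, 0.2726]
tool_rot: [-179.2, -30.7, 25.5]
wrist_force: [0.7, -0.2, -3.7]
finger_gap: 0.0145
```

Request:
step_arm([
  [-0.8, 2.6, -0.4],
  [-0.9, 2.6, -0.4],
  [-0.8, 2.6, -0.4],
  [-0.9, 2.7, -0.4],
  [-0.8, 2.6, -0.4],
  [-0.9, 2.6, -0.4],
  [-0.8, 2.7, -0.4],
  [-0.9, 2.6, -0.4],
], twist=[0, 0, 0, 0, 0, 0, 0, 0])

```text
time_s: 25.8
tcp_pos: [0.5211, 0.0568, 0.263]
tool_rot: [-179.1, -30.8, 25.4]
wrist_force: [-0.3, -0.1, -3.2]
finger_gap: 0.0143
```

Request:
step_arm([
  [-0.9, 2.6, -0.3],
  [-0.6, 2.0, -0.3],
  [-0.4, 1.3, -0.2],
  [-0.2, 0.6, -0.1],
], twist=[0, 0, 0, 0])

```text
time_s: 26.2
tcp_pos: [0.5293, -0.0121, 0.259]
tool_rot: [-179.2, -30.8, 25.3]
wrist_force: [0.1, 0.5, -3.6]
finger_gap: 0.0144
```

```bash
python3 st.py
```

```text
26.2 J [-49.2   9.7  62.7 128.6 -55.1  33.7  -9.4] p [ 0.529 -0.012  0.259] rot [-179.2  -30.8   25.3]
tilt 30.8 az 26.9  | toolx az 25.3 | ty z-comp -0.012 F [ 0.1  0.5 -3.6]
```

Run:
```python
from sim import *
R0=Ro.from_euler("xyz",[-179.2,-30.8,25.3],degrees=True);u=R0.as_matrix()[:,2]
A=lambda phi:Ro.from_rotvec(u*np.radians(phi))*R0
T=lambda G:np.array(G)+.0187*u
for phi in (-40,-55,-70,-95):
    R=Ro.from_rotvec(u*np.radians(phi))*Ro.from_euler("z",25.3,degrees=True); m=R.apply([.707,.707,0])
    print(phi,"lip",np.round(R.apply([.0417,.0417,-.062]),3),"dir",np.round(np.degrees(np.arctan2(m[1],m[0]))),"slope",np.round(np.degrees(np.arcsin(-m[2])),1))
q0=np.array([-49.2,9.7,62.7,128.6,-55.1,33.7,-9.4]); c=fk(q0,P)
for z in (.175,.19,.205):
    print(z); q,_=track(q0,c[0],R0,T([.532,-.02,z]),R0,n=8); q,_=track(q,T([.532,-.02,z]),R0,T([.532,-.02,z]),A(-95))
```

```text
-40 lip [ 0.002  0.039 -0.076] dir 103.0 slope 17.5
-55 lip [-0.001  0.03  -0.08 ] dir 116.0 slope 25.1
-70 lip [-0.002  0.02  -0.083] dir 129.0 slope 32.8
-95 lip [ 0.002  0.003 -0.085] dir 155.0 slope 44.3
0.175
worst 0.0000 end err 0.0000 [  6.  18.   4. 131. -74.  21.  14.]
worst 0.0000 end err 0.0000 [ 20.  18. -12. 131. -68.  17. 104.]
0.19
worst 0.0000 end err 0.0000 [-11.  17.  24. 131. -74.  27.  12.]
worst 0.0000 end err 0.0000 [  4.  16.   7. 131. -69.  23. 103.]
0.205
worst 0.0000 end err 0.0000 [-26.  18.  41. 130. -74.  33.  10.]
worst 0.0000 end err 0.0000 [ -7.  15.  19. 130. -68.  26. 101.]
```

Run:
```python
from plan import *
e=smooth([.5385,-.0207,.169],0,n=8,ramp=3)
```

```text
slide [[-0.2, 0.1, 0.4], [-0.5, 0.1, 0.9], [-0.7, 0.2, 1.4], [-0.7, 0.2, 1.3], [-0.7, 0.3, 1.3], [-0.7, 0.2, 1.3], [-0.5, 0.1, 0.9], [-0.2, 0.1, 0.5]] twist [0.0, 0.0, 0.0, 0.0, 0.0, 0.0, 0.0, 0.0]
end [ 0.5388 -0.0208  0.1686] [-179.19  -30.75   25.32] max step cm 1.57797338380595
```

Request:
step_arm([
  [-0.2, 0.1, 0.4],
  [-0.5, 0.1, 0.9],
  [-0.7, 0.2, 1.4],
  [-0.7, 0.2, 1.3],
  [-0.7, 0.3, 1.3],
  [-0.7, 0.2, 1.3],
  [-0.5, 0.1, 0.9],
  [-0.2, 0.1, 0.5],
], twist=[0, 0, 0, 0, 0, 0, 0, 0])

```text
time_s: 27.0
tcp_pos: [0.538, -0.0178, 0.1714]
tool_rot: [-179.1, -30.6, 25.5]
wrist_force: [-0.3, 0.2, -3.7]
finger_gap: 0.015
```

```bash
python3 st.py;  python3 - <<'E'
from h import *
from cell import manip
f=manip.grab_frame("side"); cv2.imwrite(f"pics/side8.png",cv2.resize(f["image"][130:330,200:440,::-1],None,fx=3,fy=3))
E
```

```text
27.0 J [-10.3  17.7  20.7 130.2 -74.6  24.2  11.5] p [ 0.538 -0.018  0.171] rot [-179.1  -30.6   25.5]
tilt 30.6 az 27.3  | toolx az 25.5 | ty z-comp -0.014 F [-0.3  0.2 -3.7]
```

View pics/side8.png

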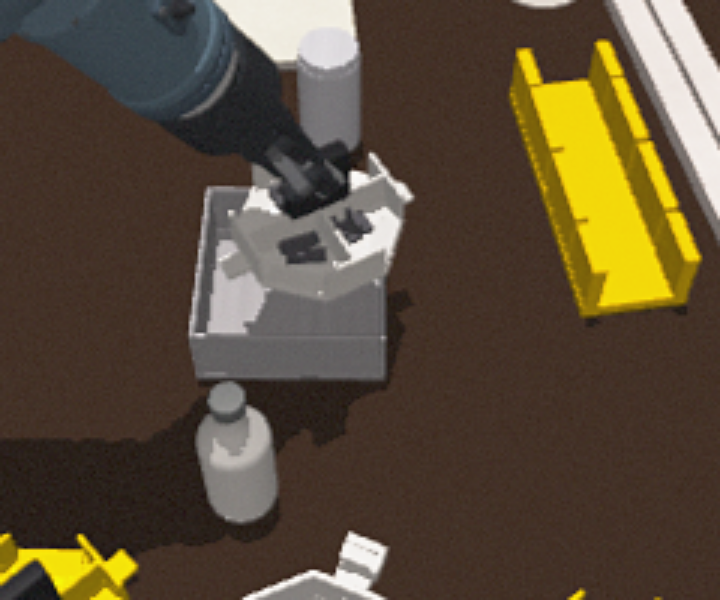

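Request:
step_arm([
  [0, 0, 0],
  [0, 0, 0],
  [0, 0, 0],
  [0, 0, 0],
  [0, 0, 0],
  [0, 0, 0],
  [0, 0, 0],
  [0, 0, 0],
], twist=[-2, -4, -6, -6, -6, -6, -6, -6])

```text
time_s: 27.85
tcp_pos: [0.5385, -0.0179, 0.1721]
tool_rot: [158.8, -22.7, 72.3]
wrist_force: [-0.1, 0.0, -3.7]
finger_gap: 0.0145
```

```bash
python3 st.py
```

```text
27.85 J [ -5.2  17.2  14.7 129.8 -72.2  22.5  51.7] p [ 0.539 -0.018  0.172] rot [158.8 -22.7  72.3]
tilt 30.7 az 27.2  | toolx az 72.3 | ty z-comp 0.333 F [-0.1  0.  -3.7]
```

Request:
step_arm([
  [0, 0, 0],
  [0, 0, 0],
  [0, 0, 0],
  [0, 0, 0],
  [0, 0, 0],
  [0, 0, 0],
  [0, 0, 0],
  [0, 0, 0],
], twist=[-6, -6, -7, -7, -7, -7, -7, -6])

```text
time_s: 28.65
tcp_pos: [0.5385, -0.0179, 0.1721]
tool_rot: [149.4, 1.9, 120.5]
wrist_force: [-0.8, -0.1, -2.7]
finger_gap: 0.0143
```

Request:
step_arm([
  [0, 0, 0],
  [0, 0, 0],
  [0, 0, 0],
  [0, 0, 0],
], twist=[0, 0, 0, 0])

```text
time_s: 29.05
tcp_pos: [0.5391, -0.0179, 0.1724]
tool_rot: [149.3, 1.7, 120.2]
wrist_force: [0.5, 0.0, -3.3]
finger_gap: 0.0143
```

```bash
python3 st.py;  python3 - <<'E'
from h import *
from cell import manip
f=manip.grab_frame("side"); a=cv2.resize(f["image"][130:330,220:420,::-1],None,fx=2.9,fy=2.9)
cv2.imwrite("pics/side9.png",a)
f=manip.grab_frame("top"); cv2.imwrite("pics/top9.png",cv2.resize(f["image"][130:300,220:440,::-1],None,fx=3.4,fy=3.4))
E
```

```text
29.05 J [  2.6  16.9   5.7 129.4 -68.4  20.1 101.2] p [ 0.539 -0.018  0.172] rot [149.3   1.7 120.2]
tilt 30.7 az 27.3  | toolx az 120.2 | ty z-comp 0.510 F [ 0.5  0.  -3.3]
```

View pics/side9.png

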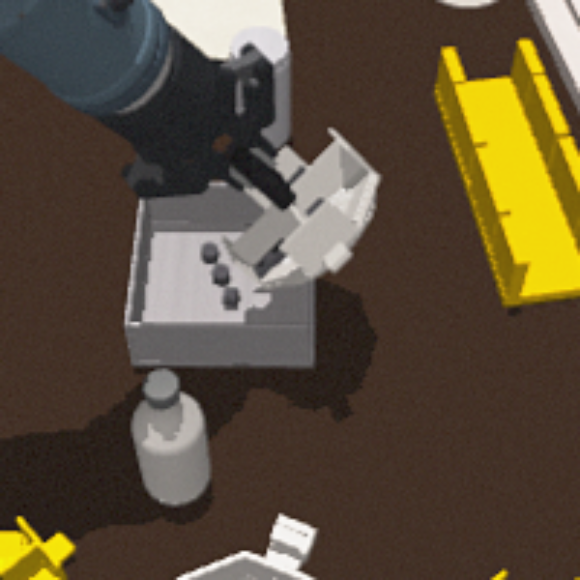

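View pics/top9.png

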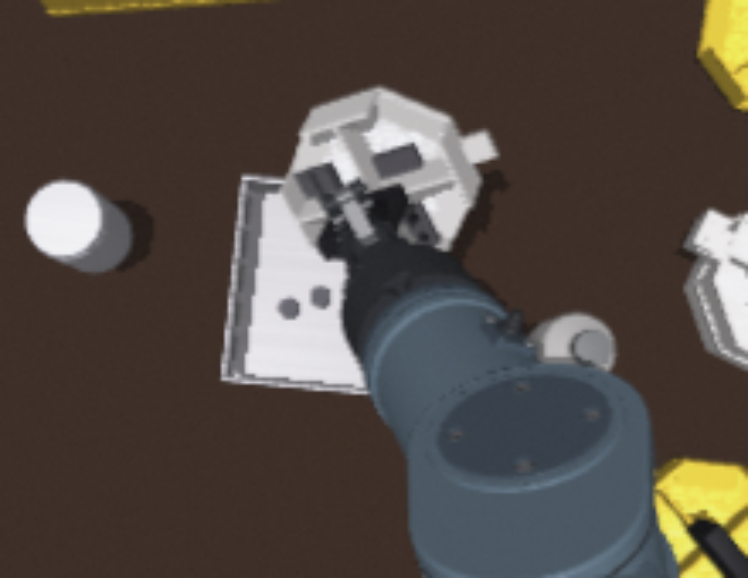

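Three bushes are in the bin, at about (209,252), (221,275) and (231,298) in the side crop. The other parts are still in the tray, so I'm twisting it back to level.

Request:
step_arm([
  [0, 0, 0],
  [0, 0, 0],
  [0, 0, 0],
  [0, 0, 0],
  [0, 0, 0],
  [0, 0, 0],
  [0, 0, 0],
  [0, 0, 0],
], twist=[3, 5, 7, 7, 7, 7, 7, 7])

```text
time_s: 29.95
tcp_pos: [0.5392, -0.018, 0.1724]
tool_rot: [157.9, -21.9, 74.8]
wrist_force: [0.5, -0.0, -3.1]
finger_gap: 0.0145
```

Request:
step_arm([
  [0, 0, 0],
  [0, 0, 0],
  [0, 0, 0],
  [0, 0, 0],
  [0, 0, 0],
  [0, 0, 0],
  [0, 0, 0],
  [0.3, 0, -0.5],
], twist=[7, 7, 7, 7, 7, 6, 4, 0])

```text
time_s: 30.75
tcp_pos: [0.5387, -0.018, 0.1777]
tool_rot: [-179.0, -30.7, 25.3]
wrist_force: [0.0, -0.4, -3.4]
finger_gap: 0.0148
```

```bash
python3 st.py;  python3 - <<'E'
from h import *
from plan import *
from cell import manip
f=manip.grab_frame("side"); cv2.imwrite("pics/side10.png",cv2.resize(f["image"][130:330,220:420,::-1],None,fx=2.9,fy=2.9))
s=manip.get_state();p=np.array(s["tcp_pos"])
e=smooth(p+[0,0,.09],0,n=7,ramp=3)
e=smooth([.4656,.571,.27],0,n=24,ramp=4,start=e)
E
```

```text
30.75 J [ -7.6  16.7  17.5 129.7 -71.   23.5   7.8] p [ 0.539 -0.018  0.178] rot [-179.   -30.7   25.3]
tilt 30.7 az 27.3  | toolx az 25.3 | ty z-comp -0.015 F [ 0.  -0.4 -3.4]
slide [[0.3, 0.0, -0.5], [0.6, 0.0, -1.0], [0.9, 0.0, -1.6], [1.0, -0.1, -1.5], [0.9, 0.0, -1.6], [0.6, 0.0, -1.0], [0.3, 0.0, -0.5]] twist [0.0, 0.0, 0.0, 0.0, 0.0, 0.0, 0.0]
end [ 0.5397 -0.0183  0.2686] [-179.08  -30.75   25.42] max step cm 1.8357559750685821
slide [[0.2, -0.7, 0.1], [0.4, -1.3, 0.3], [0.5, -2.0, 0.3], [0.8, -2.7, 0.5], [0.8, -2.7, 0.5], [0.7, -2.7, 0.5], [0.8, -2.6, 0.5], [0.8, -2.7, 0.5]] twist [0.0, 0.0, 0.0, 0.0, 0.0, 0.0, 0.0, 0.0]
slide [[0.7, -2.7, 0.5], [0.8, -2.7, 0.5], [0.8, -2.6, 0.5], [0.7, -2.7, 0.4], [0.8, -2.7, 0.5], [0.8, -2.7, 0.5], [0.7, -2.7, 0.5], [0.8, -2.6, 0.5]] twist [0.0, 0.0, 0.0, 0.0, 0.0, 0.0, 0.0, 0.0]
slide [[0.8, -2.7, 0.5], [0.7, -2.7, 0.5], [0.8, -2.7, 0.5], [0.7, -2.6, 0.5], [0.8, -2.7, 0.5], [0.6, -2.0, 0.3], [0.4, -1.4, 0.3], [0.2, -0.6, 0.1]] twist [0.0, 0.0, 0.0, 0.0, 0.0, 0.0, 0.0, 0.0]
end [0.4661 0.5708 0.2702] [-179.08  -30.75   25.42] max step cm 2.8600699292150185
```

View pics/side10.png

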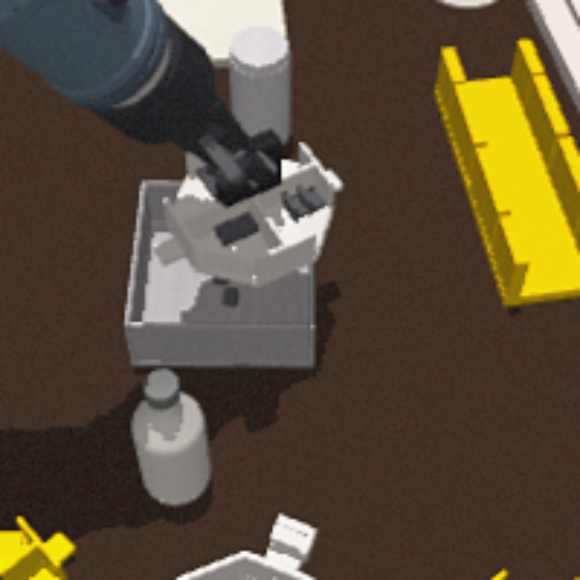

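Request:
step_arm([
  [0.3, 0.0, -0.5],
  [0.6, 0.0, -1.0],
  [0.9, 0.0, -1.6],
  [1.0, -0.1, -1.5],
  [0.9, 0.0, -1.6],
  [0.6, 0.0, -1.0],
  [0.5, -0.7, -0.4],
  [0.4, -1.3, 0.3],
], twist=[0, 0, 0, 0, 0, 0, 0, 0])

```text
time_s: 31.6
tcp_pos: [0.538, 0.0022, 0.2692]
tool_rot: [-179.2, -30.9, 25.4]
wrist_force: [0.6, 0.8, -3.0]
finger_gap: 0.0144
```

Request:
step_arm([
  [0.5, -2.0, 0.3],
  [0.8, -2.7, 0.5],
  [0.8, -2.7, 0.5],
  [0.7, -2.7, 0.5],
  [0.8, -2.6, 0.5],
  [0.8, -2.7, 0.5],
  [0.7, -2.7, 0.5],
  [0.8, -2.7, 0.5],
], twist=[0, 0, 0, 0, 0, 0, 0, 0])

```text
time_s: 32.4
tcp_pos: [0.5084, 0.2217, 0.2679]
tool_rot: [-179.1, -30.7, 25.5]
wrist_force: [-0.5, -0.8, -3.3]
finger_gap: 0.0143
```

Request:
step_arm([
  [0.8, -2.6, 0.5],
  [0.7, -2.7, 0.4],
  [0.8, -2.7, 0.5],
  [0.8, -2.7, 0.5],
  [0.7, -2.7, 0.5],
  [0.8, -2.6, 0.5],
  [0.8, -2.7, 0.5],
  [0.7, -2.7, 0.5],
], twist=[0, 0, 0, 0, 0, 0, 0, 0])

```text
time_s: 33.2
tcp_pos: [0.48, 0.4459, 0.2684]
tool_rot: [-179.1, -30.7, 25.5]
wrist_force: [1.0, -0.4, -2.7]
finger_gap: 0.0146
```

```bash
python3 st.py;  python3 - <<'E'
from plan import *
e=smooth([.4656,.571,.25],0,n=6,ramp=3)
e=smooth([.4656,.571,.10],0,n=8,ramp=3,start=e)
E
```

```text
33.2 J [ -73.4   16.8   23.9  113.2   14.1   23.8 -127.9] p [0.48  0.446 0.268] rot [-179.1  -30.7   25.5]
tilt 30.7 az 27.3  | toolx az 25.5 | ty z-comp -0.014 F [ 1.  -0.4 -2.7]
slide [[0.2, -1.0, 0.3], [0.4, -2.0, 0.7], [0.7, -2.9, 0.9], [0.6, -3.0, 1.0], [0.5, -2.0, 0.6], [0.2, -1.0, 0.3]] twist [0.0, 0.0, 0.0, 0.0, 0.0, 0.0]
end [0.4654 0.5714 0.2506] [-179.09  -30.67   25.47] max step cm 3.2186953878862163
slide [[-0.4, 0.0, 0.7], [-0.9, 0.0, 1.5], [-1.3, 0.1, 2.1], [-1.2, 0.0, 2.2], [-1.3, 0.1, 2.1], [-1.3, 0.0, 2.2], [-0.9, 0.0, 1.4], [-0.4, 0.0, 0.8]] twist [0.0, 0.0, 0.0, 0.0, 0.0, 0.0, 0.0, 0.0]
end [0.4655 0.5715 0.0995] [-179.09  -30.67   25.47] max step cm 2.5553864678361276
```

Run:
```python
from sim import *
R0=Ro.from_euler("xyz",[-179.1,-30.7,25.5],degrees=True);u=R0.as_matrix()[:,2]
q0=np.array([-73.4,16.8,23.9,113.2,14.1,23.8,-127.9]); c=fk(q0,P)
a=np.array([.4656,.571,.25]);b=np.array([.4656,.571,.066])
q,_=track(q0,c[0],R0,a,R0,n=8); q,_=track(q,a,R0,b,R0)
# alternative spots farther
for t in ([.50,.60],[.52,.62],[.54,.58]):
    b2=np.r_[t,.066]; a2=np.r_[t,.25]; print(t); q,_=track(q0,c[0],R0,a2,R0,n=8); q,_=track(q,a2,R0,b2,R0)
```

```text
worst 0.0000 end err 0.0000 [ -77.   27.   22.  102.   11.   26. -133.]
worst 0.0119 end err 0.0119 [ -71.   42.   14.  104.   32.   12. -157.]
[0.5, 0.6]
worst 0.0000 end err 0.0000 [ -74.   31.   21.   95.    8.   28. -129.]
worst 0.0015 end err 0.0015 [ -68.   45.   12.   99.   34.   12. -157.]
[0.52, 0.62]
worst 0.0000 end err 0.0000 [ -73.   34.   21.   91.    5.   30. -126.]
worst 0.0000 end err 0.0000 [ -73.   48.   20.   95.    3.   12. -130.]
[0.54, 0.58]
worst 0.0000 end err 0.0000 [ -71.   32.   22.   94.    2.   27. -120.]
worst 0.0010 end err 0.0010 [ -60.   45.    8.   98.   39.   12. -157.]
```

Run:
```python
from h import *
from plan import *
f=pickle.load(open("fr0.pkl","rb"))["top"]
for p in [(105,152),(76,122),(20,43),(2,150),(108,345),(64,330),(4,200)]: print(p,onz(f,*p,0))
e=smooth([.53,.62,.25],0,n=9,ramp=3)
e=smooth([.53,.62,.09],0,n=9,ramp=3,start=e)
```

```text
(105, 152) [0.66761424 0.57184565 0.        ]
(76, 122) [0.74952578 0.65879839 0.        ]
(20, 43) [ 9.75087599e-01  8.39726375e-01 -1.11022302e-16]
(2, 150) [0.66855663 0.85305844 0.        ]
(108, 345) [0.17049355 0.51978629 0.        ]
(64, 330) [0.20429009 0.63573062 0.        ]
(4, 200) [0.53307245 0.83093655 0.        ]
slide [[0.4, -0.6, 0.4], [0.9, -1.3, 0.7], [1.4, -1.9, 1.2], [1.3, -2.0, 1.1], [1.4, -1.9, 1.1], [1.3, -1.9, 1.2], [1.3, -1.9, 1.1], [0.9, -1.3, 0.7]] twist [0.0, 0.0, 0.0, 0.0, 0.0, 0.0, 0.0, 0.0]
slide [[0.5, -0.6, 0.4]] twist [0.0]
end [0.5303 0.6196 0.2502] [-179.09  -30.67   25.47] max step cm 2.6476404589747453
slide [[-0.4, 0.0, 0.7], [-0.8, 0.0, 1.3], [-1.1, 0.0, 1.9], [-1.2, 0.1, 2.0], [-1.2, 0.0, 2.0], [-1.1, 0.0, 1.9], [-1.2, 0.0, 2.0], [-0.8, 0.1, 1.3]] twist [0.0, 0.0, 0.0, 0.0, 0.0, 0.0, 0.0, 0.0]
slide [[-0.4, 0.0, 0.7]] twist [0.0]
end [0.5301 0.6197 0.0897] [-179.09  -30.67   25.47] max step cm 2.3345235059857505
```

Request:
step_arm([
  [0.4, -0.6, 0.4],
  [0.9, -1.3, 0.7],
  [1.4, -1.9, 1.2],
  [1.3, -2.0, 1.1],
  [1.4, -1.9, 1.1],
  [1.3, -1.9, 1.2],
  [1.3, -1.9, 1.1],
  [0.9, -1.3, 0.7],
], twist=[0, 0, 0, 0, 0, 0, 0, 0])

```text
time_s: 34.0
tcp_pos: [0.5277, 0.6113, 0.2502]
tool_rot: [-179.1, -30.6, 25.5]
wrist_force: [-0.9, 0.4, -2.8]
finger_gap: 0.0143
```

Request:
step_arm([
  [0.1, -0.6, 1.1],
  [-0.8, 0.0, 1.3],
  [-1.1, 0.0, 1.9],
  [-1.2, 0.1, 2.0],
  [-1.2, 0.0, 2.0],
  [-1.1, 0.0, 1.9],
  [-1.2, 0.0, 2.0],
  [-0.8, 0.1, 1.3],
], twist=[0, 0, 0, 0, 0, 0, 0, 0])

```text
time_s: 34.8
tcp_pos: [0.5297, 0.6158, 0.0945]
tool_rot: [-179.3, -30.5, 25.5]
wrist_force: [-1.0, 0.1, -4.3]
finger_gap: 0.0148
```

```bash
python3 st.py;  python3 - <<'E'
from plan import *
e=smooth([.53,.62,.071],0,n=6,ramp=2,rnd=2)
E
```

```text
34.8 J [ -72.5   46.    20.3   93.7    7.9   16.5 -132.7] p [0.53  0.616 0.094] rot [-179.3  -30.5   25.5]
tilt 30.5 az 26.9  | toolx az 25.5 | ty z-comp -0.011 F [-1.   0.1 -4.3]
slide [[-0.1, -0.03, 0.21], [-0.2, -0.07, 0.43], [-0.21, -0.07, 0.43], [-0.2, -0.07, 0.42], [-0.2, -0.07, 0.43], [-0.1, -0.03, 0.22]] twist [0.0, 0.0, 0.0, 0.0, 0.0, 0.0]
end [0.53  0.62  0.071] [-179.28  -30.49   25.52] max step cm 0.48363209157374987
```

Request:
step_arm([
  [-0.2, 0, 0.4],
  [-0.3, 0, 0.5],
  [-0.2, 0, 0.4],
  [-0.2, 0, 0.3],
  [-0.1, 0, 0.2],
  [-0.1, 0, 0.1],
  [-0.1, 0, 0.1],
  [0, 0, 0.1],
], twist=[0, 0, 0, 0, 0, 0, 0, 0])

```text
time_s: 35.6
tcp_pos: [0.5308, 0.6192, 0.074]
tool_rot: [-179.1, -30.7, 25.5]
wrist_force: [-0.0, -0.1, -3.2]
finger_gap: 0.0147
```

```bash
python3 st.py
```

```text
35.6 J [ -72.5   48.1   20.4   93.5    7.8   14.5 -133.5] p [0.531 0.619 0.074] rot [-179.1  -30.7   25.5]
tilt 30.7 az 27.3  | toolx az 25.5 | ty z-comp -0.014 F [-0.  -0.1 -3.2]
```

Still hanging. About 6 mm to go.

Request:
step_arm([
  [-0.1, 0, 0.2],
  [-0.1, 0, 0.2],
  [-0.1, 0, 0.1],
  [0, 0, 0.1],
  [0, 0, 0],
], twist=[0, 0, 0, 0, 0])

```text
time_s: 36.1
tcp_pos: [0.5317, 0.6199, 0.0683]
tool_rot: [-179.1, -30.8, 25.5]
wrist_force: [-2.7, -2.6, 3.7]
finger_gap: 0.0142
```

```bash
python3 st.py
```

```text
36.1 J [ -72.5   48.6   20.4   93.4    7.8   14.  -133.7] p [0.532 0.62  0.068] rot [-179.1  -30.8   25.5]
tilt 30.8 az 27.3  | toolx az 25.5 | ty z-comp -0.014 F [-2.7 -2.6  3.7]
```

Request:
step_arm([
  [0, 0, 0],
  [0, 0, 0],
  [0, 0, 0],
  [0, 0, 0],
  [0, 0, -2],
  [0, 0, -3.5],
  [0, 0, -4],
  [0, 0, -4],
], twist=[0, 0, 0, 0, 0, 0, 0, 0], jaw=1)

```text
time_s: 36.9
tcp_pos: [0.4695, 0.5871, 0.1841]
tool_rot: [-179.1, -30.7, 25.5]
wrist_force: [0.3, 0.5, 0.5]
finger_gap: 0.0855
```

```bash
python3 st.py
python3 - <<'E'
from fk import *
import pickle
P=pickle.load(open("fk.pkl","rb"))
for j4 in (110,120,136):
  for j2 in (0,10,20,30,40,50):
    t,A=fk([0,j2,0,j4,0,12,0],P); print(j4,j2,"r %.3f z %.3f sum %d"%(np.hypot(t[0],t[1]),t[2],j2+j4+12))
E
python3 - <<'E'
from h import *
from cell import manip
f=manip.grab_frame("wrist"); pickle.dump(f,open("w11.pkl","wb")); cv2.imwrite("pics/wrist11.png",f["image"][:,:,::-1])
E
```

```text
36.9 J [ -80.3   34.4   24.8  101.5    9.6   21.3 -135. ] p [0.469 0.587 0.184] rot [-179.1  -30.7   25.5]
tilt 30.7 az 27.2  | toolx az 25.5 | ty z-comp -0.013 F [0.3 0.5 0.5]
110 0 r 0.715 z 0.536 sum 122
110 10 r 0.736 z 0.409 sum 132
110 20 r 0.734 z 0.280 sum 142
110 30 r 0.710 z 0.154 sum 152
110 40 r 0.664 z 0.033 sum 162
110 50 r 0.598 z -0.077 sum 172
120 0 r 0.650 z 0.417 sum 132
120 10 r 0.651 z 0.303 sum 142
120 20 r 0.632 z 0.191 sum 152
120 30 r 0.594 z 0.083 sum 162
120 40 r 0.538 z -0.016 sum 172
120 50 r 0.466 z -0.103 sum 182
136 0 r 0.506 z 0.255 sum 148
136 10 r 0.481 z 0.169 sum 158
136 20 r 0.442 z 0.088 sum 168
136 30 r 0.389 z 0.016 sum 178
136 40 r 0.324 z -0.047 sum 188
136 50 r 0.249 z -0.097 sum 198
```

View pics/wrist11.png

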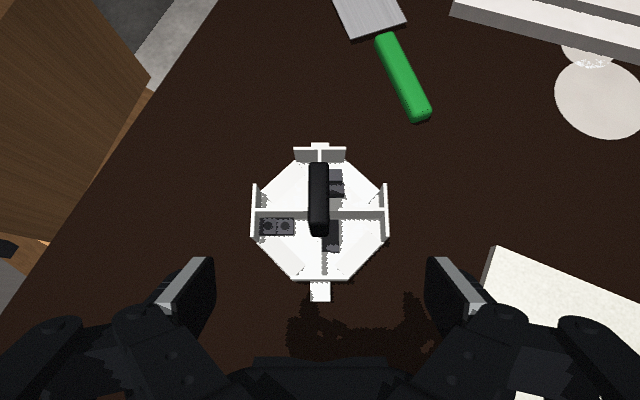

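Run:
```python
from h import *
from plan import *
f=pickle.load(open("w11.pkl","rb"));P=cloud(f);h=cv2.cvtColor(f["image"],cv2.COLOR_RGB2HSV)
sel=(P[...,2]>.088)&(P[...,2]<.103)&(abs(P[...,0]-.52)<.06)&(abs(P[...,1]-.61)<.06)&(h[...,2]<80)
print(sel.sum(),np.nanmedian(P[sel],0),cv2.minAreaRect((P[sel][:,:2]*1000).astype(np.float32)))
a=onz(f,320,143,.015);b=onz(f,320,301,.015);print(a,b,(a+b)/2,np.degrees(np.arctan2(*(a-b)[[1,0]])))
e=plan([.445,.227,.29],0,n=8)
```

```text
1300 [0.52171036 0.61538061 0.09545383] ((523.2637939453125, 616.3138427734375), (49.397422790527344, 14.73371410369873), 25.61924934387207)
[0.59336539 0.65005985 0.015     ] [0.45383335 0.58217871 0.015     ] [0.52359937 0.61611928 0.015     ] 25.942524499560573
slide [[-1.3, 3.9, -2.3], [-1.2, 3.9, -2.3], [-1.3, 3.9, -2.3], [-1.2, 4.0, -2.3], [-1.3, 3.9, -2.2], [-1.2, 3.9, -2.3], [-1.3, 3.9, -2.3], [-1.2, 3.9, -2.3]] twist [0.0, 0.0, 0.0, 0.0, 0.0, 0.0, 0.0, 0.0]
end [0.445  0.2273 0.2899] [-178.75  -30.97   25.38]
```

Request:
step_arm([
  [-1.3, 3.9, -2.3],
  [-1.2, 3.9, -2.3],
  [-1.3, 3.9, -2.3],
  [-1.2, 4.0, -2.3],
  [-1.3, 3.9, -2.2],
  [-1.2, 3.9, -2.3],
  [-1.3, 3.9, -2.3],
  [-1.2, 3.9, -2.3],
], twist=[0, 0, 0, 0, 0, 0, 0, 0])

```text
time_s: 37.75
tcp_pos: [0.4459, 0.2246, 0.2857]
tool_rot: [-179.1, -30.7, 25.5]
wrist_force: [0.1, 0.4, 0.9]
finger_gap: 0.0854
```

Request:
step_arm([
  [-3, 0, 2.5],
  [-3, 0, 2.5],
  [-3, 0, 2.5],
], twist=[0, 0, 0])

```text
time_s: 38.05
tcp_pos: [0.4379, 0.2116, 0.2404]
tool_rot: [178.2, -31.1, 26.6]
wrist_force: [1.1, -0.1, -0.5]
finger_gap: 0.0853
```

```bash
python3 st.py
```

```text
38.05 J [ -49.9   -0.2   14.5  137.    27.    14.1 -123.8] p [0.438 0.212 0.24 ] rot [178.2 -31.1  26.6]
tilt 31.1 az 23.1  | toolx az 26.6 | ty z-comp 0.027 F [ 1.1 -0.1 -0.5]
```

Request:
step_arm([
  [-3, 0, 3],
  [-3, 0, 3],
  [-3, 0, 3],
  [-3, 0, 3],
], twist=[0, 0, 0, 0])

```text
time_s: 38.45
tcp_pos: [0.4483, 0.1899, 0.1757]
tool_rot: [175.7, -28.5, 28.1]
wrist_force: [0.6, 2.3, -0.2]
finger_gap: 0.0857
```

```bash
python3 st.py
```

```text
38.45 J [ -15.8   10.4  -18.3  137.2   64.9   10.9 -158. ] p [0.448 0.19  0.176] rot [175.7 -28.5  28.1]
tilt 28.8 az 19.1  | toolx az 28.1 | ty z-comp 0.066 F [ 0.6  2.3 -0.2]
```

Request:
step_arm([
  [-4.5, 0, 1.5],
  [-4.5, 0, 1.5],
  [-4.5, 0, 1.5],
  [-4.5, 0, 1.5],
], twist=[0, 0, 0, 0])

```text
time_s: 38.85
tcp_pos: [0.4327, 0.145, 0.1044]
tool_rot: [178.7, -21.1, 27.6]
wrist_force: [-0.4, 0.1, 0.5]
finger_gap: 0.0853
```

```bash
python3 st.py
```

```text
38.85 J [   3.    20.9  -30.7  137.2   73.6   11.  -158. ] p [0.433 0.145 0.104] rot [178.7 -21.1  27.6]
tilt 21.1 az 23.9  | toolx az 27.6 | ty z-comp 0.022 F [-0.4  0.1  0.5]
```

Request:
step_arm([
  [-4.2, 0, -0.8],
  [-4.2, 0, -0.8],
  [-4.2, 0, -0.8],
  [-4.2, 0, -0.8],
], twist=[0, 0, 0, 0])

```text
time_s: 39.25
tcp_pos: [0.4228, 0.1042, 0.0604]
tool_rot: [-179.2, -17.2, 27.2]
wrist_force: [0.4, -0.2, -0.1]
finger_gap: 0.0855
```

```bash
python3 st.py
```

```text
39.25 J [  12.4   28.   -33.4  137.2   81.4   11.  -158. ] p [0.423 0.104 0.06 ] rot [-179.2  -17.2   27.2]
tilt 17.2 az 29.7  | toolx az 27.2 | ty z-comp -0.013 F [ 0.4 -0.2 -0.1]
```

Request:
step_arm([
  [-0.5, 0, -2],
  [-0.5, 0, -4],
], twist=[0, 0])

```text
time_s: 39.45
tcp_pos: [0.414, 0.0976, 0.0857]
tool_rot: [-179.2, -16.7, 27.0]
wrist_force: [0.3, 0.2, -1.2]
finger_gap: 0.0858
```

```bash
python3 st.py
cat > s2.py <<'E'
from sim import *
from cell import manip
s=manip.get_state(); q0=np.array(s["joints"]); R0=Ro.from_euler("xyz",s["tool_rot"],degrees=True);u=R0.as_matrix()[:,2]
A=lambda phi:R0*Ro.from_euler("z",phi,degrees=True)
c=fk(q0,P)[0]; T=lambda G:np.array(G)+.0187*u
for tw in (0,-60,-180):
    print("twist",tw)
    q=q0;a=c
    path=[([.46,.30,.30],0),([.5235,.616,.25],tw),([.5235,.616,.082],tw),([.5235,.616,.25],tw),([.485,.364,.25],tw),([.485,.364,.095],tw)]
    pr=R0
    for G,w in path:
        q,_=track(q,a,pr,T(G),A(w),n=12); a=T(G);pr=A(w)
    if tw==-60: pass
E
python3 s2.py
```

```text
39.45 J [  23.    26.   -44.7  137.2   64.9   15.5 -140.8] p [0.414 0.098 0.086] rot [-179.2  -16.7   27. ]
tilt 16.8 az 29.8  | toolx az 27.0 | ty z-comp -0.013 F [ 0.3  0.2 -1.2]
twist 0
worst 0.0000 end err 0.0000 [  23.   20.  -71.  116.   33.   45. -128.]
worst 0.0000 end err 0.0000 [ -25.   50.  -55.   78.   55.   62. -150.]
worst 0.0000 end err 0.0000 [ -30.   58.  -43.   83.   61.   48. -157.]
worst 0.0000 end err 0.0000 [ -26.   48.  -51.   78.   52.   61. -148.]
worst 0.0000 end err 0.0000 [   4.   28.  -58.  111.   43.   43. -139.]
worst 0.0000 end err 0.0000 [ -11.   38.  -38.  116.   62.   28. -157.]
twist -60
worst 0.0000 end err 0.0000 [  23.   20.  -71.  116.   33.   45. -128.]
worst 0.0000 end err 0.0000 [-22.  54. -63.  78.  62.  67. -93.]
worst 0.0000 end err 0.0000 [ -24.   63.  -55.   83.   72.   55. -101.]
worst 0.0000 end err 0.0000 [-22.  54. -63.  78.  62.  67. -93.]
worst 0.0000 end err 0.0000 [ 11.  37. -72. 111.  55.  51. -88.]
worst 0.0000 end err 0.0000 [   1.   47.  -55.  116.   75.   40. -105.]
twist -180
worst 0.0000 end err 0.0000 [  23.   20.  -71.  116.   33.   45. -128.]
worst 0.0000 end err 0.0000 [-19.  59. -72.  78.  70.  72.  25.]
worst 0.0000 end err 0.0000 [-21.  68. -63.  83.  79.  61.  17.]
worst 0.0000 end err 0.0000 [-20.  58. -70.  78.  68.  71.  25.]
worst 0.0000 end err 0.0000 [ 11.  37. -71. 111.  55.  51.  32.]
worst 0.0000 end err 0.0000 [  1.  47. -55. 116.  75.  40.  15.]
```

Run:
```python
from plan import *
e=smooth([.46,.30,.26],-60,n=8,ramp=3)
e=smooth([.498,.6016,.179],-119,n=16,ramp=3,start=e)
```

```text
slide [[1.0, -0.9, -0.7], [2.1, -1.7, -1.4], [3.3, -2.1, -2.1], [3.7, -1.5, -2.1], [3.9, -0.9, -2.1], [4.0, -0.1, -2.1], [2.7, 0.4, -1.4], [1.3, 0.3, -0.7]] twist [-3.3, -6.7, -10.0, -10.0, -10.0, -10.0, -6.7, -3.3]
end [0.4602 0.3004 0.2598] [165.77  -8.96  88.29] max step cm 4.519955751995809
slide [[0.7, 0.0, 0.3], [1.3, 0.0, 0.6], [2.1, 0.3, 1.0], [1.9, 0.6, 0.9], [1.9, 0.9, 0.9], [1.7, 1.1, 0.9], [1.5, 1.3, 1.0], [1.3, 1.6, 0.9]] twist [-2.8, -5.7, -8.5, -8.5, -8.5, -8.5, -8.5, -8.5]
slide [[1.1, 1.8, 0.9], [0.8, 1.8, 1.0], [0.5, 2.0, 0.9], [0.2, 2.0, 0.9], [-0.2, 2.1, 0.9], [-0.4, 2.0, 1.0], [-0.4, 1.3, 0.6], [-0.3, 0.6, 0.3]] twist [-8.5, -8.5, -8.5, -8.5, -8.5, -8.5, -5.7, -2.8]
end [0.4979 0.6018 0.179 ] [ 178.9    16.73 -154.  ] max step cm 2.345207879911715
```

Run:
```python
from plan import *
e=plan([.46,.30,.26],-60,n=8)
e=plan([.498,.6016,.179],-119,n=15,start=e)
```

```text
slide [[2.2, -2.0, -1.6], [2.5, -1.7, -1.6], [2.7, -1.4, -1.5], [2.8, -1.0, -1.6], [2.9, -0.6, -1.6], [3.0, -0.3, -1.6], [3.0, 0.1, -1.6], [2.9, 0.6, -1.5]] twist [-7.5, -7.5, -7.5, -7.5, -7.5, -7.5, -7.5, -7.5]
end [0.4602 0.2997 0.2597] [165.77  -8.96  88.29]
slide [[1.9, -0.0, 0.9], [1.9, 0.2, 0.8], [1.9, 0.5, 0.9], [1.7, 0.8, 0.9], [1.6, 1.0, 0.8], [1.5, 1.2, 0.9], [1.3, 1.4, 0.9], [1.2, 1.5, 0.8]] twist [-7.9, -8.0, -7.9, -7.9, -8.0, -7.9, -7.9, -8.0]
slide [[0.8, 1.7, 0.9], [0.6, 1.8, 0.9], [0.4, 1.9, 0.8], [0.1, 1.9, 0.9], [-0.1, 1.9, 0.9], [-0.4, 1.9, 0.8], [-0.7, 1.8, 0.9]] twist [-7.9, -7.9, -8.0, -7.9, -7.9, -8.0, -7.9]
end [0.4978 0.6018 0.179 ] [ 178.9    16.73 -154.  ]
```

Request:
step_arm([
  [2.2, -2.0, -1.6],
  [2.5, -1.7, -1.6],
  [2.7, -1.4, -1.5],
  [2.8, -1.0, -1.6],
  [2.9, -0.6, -1.6],
  [3.0, -0.3, -1.6],
  [3.0, 0.1, -1.6],
  [2.9, 0.6, -1.5],
], twist=[-7.5, -7.5, -7.5, -7.5, -7.5, -7.5, -7.5, -7.5])

```text
time_s: 40.25
tcp_pos: [0.4604, 0.3006, 0.2618]
tool_rot: [165.6, -9.0, 88.6]
wrist_force: [0.8, -0.3, -0.9]
finger_gap: 0.0855
```

Request:
step_arm([
  [1.9, 0, 0.9],
  [1.9, 0.2, 0.8],
  [1.9, 0.5, 0.9],
  [1.7, 0.8, 0.9],
  [1.6, 1.0, 0.8],
  [1.5, 1.2, 0.9],
  [1.3, 1.4, 0.9],
  [1.2, 1.5, 0.8],
], twist=[-7.9, -8.0, -7.9, -7.9, -8.0, -7.9, -7.9, -8.0])

```text
time_s: 41.05
tcp_pos: [0.4804, 0.4612, 0.2175]
tool_rot: [165.4, 8.6, 149.8]
wrist_force: [-0.1, -0.2, 0.4]
finger_gap: 0.0856
```

Request:
step_arm([
  [0.8, 1.7, 0.9],
  [0.6, 1.8, 0.9],
  [0.4, 1.9, 0.8],
  [0.1, 1.9, 0.9],
  [-0.1, 1.9, 0.9],
  [-0.4, 1.9, 0.8],
  [-0.7, 1.8, 0.9],
], twist=[-7.9, -7.9, -8.0, -7.9, -7.9, -8.0, -7.9])

```text
time_s: 41.75
tcp_pos: [0.4986, 0.6025, 0.18]
tool_rot: [179.0, 16.9, -153.7]
wrist_force: [0.5, 1.1, 0.2]
finger_gap: 0.0851
```

```bash
python3 st.py
python3 - <<'E'
from plan import *
from cell import manip
s=manip.get_state();u=Ro.from_euler("xyz",s["tool_rot"],degrees=True).as_matrix()[:,2]
T=np.array([.5235,.6162,.082])+.0187*u
print(T); e=smooth(T-.11*u,0,n=2,ramp=2); e=smooth(T,0,n=8,ramp=3,start=e)
E
```

```text
41.75 J [-20.2  57.5 -68.1  81.5  69.3  69.   20.9] p [0.499 0.603 0.18 ] rot [ 179.    16.9 -153.7]
tilt 16.9 az 29.8  | toolx az -153.7 | ty z-comp 0.017 F [0.5 1.1 0.2]
[0.52821632 0.61890579 0.06410796]
slide [[0.1, 0.0, 0.5], [0.0, -0.1, 0.6]] twist [0.0, 0.0]
end [0.5009 0.6028 0.1692] [ 178.96   16.87 -153.72] max step cm 0.6082762530298219
slide [[0.0, 0.0, 0.6], [0.0, 0.0, 1.2], [0.0, 0.0, 1.9], [0.0, 0.0, 1.8], [0.0, 0.0, 1.8], [0.0, 0.0, 1.8], [0.0, 0.0, 1.3], [0.0, 0.0, 0.6]] twist [0.0, 0.0, 0.0, 0.0, 0.0, 0.0, 0.0, 0.0]
end [0.5287 0.6187 0.064 ] [ 178.96   16.87 -153.72] max step cm 1.9
```

Request:
step_arm([
  [0, -0.1, 1],
  [0, 0, 2],
  [0, 0, 2],
  [0, 0, 2],
  [0, 0, 2],
  [0, 0, 2],
  [0, 0, 1],
  [0, 0, 0],
], twist=[0, 0, 0, 0, 0, 0, 0, 0])

```text
time_s: 42.55
tcp_pos: [0.5286, 0.6178, 0.0635]
tool_rot: [178.9, 16.8, -154.0]
wrist_force: [-0.0, -0.0, 0.1]
finger_gap: 0.0854
```

```bash
python3 st.py
python3 - <<'E'
from h import *
from cell import manip
f=manip.grab_frame("wrist"); cv2.imwrite("pics/wrist12.png",f["image"][:,:,::-1])
E
```

```text
42.55 J [-22.7  66.2 -62.3  78.8  75.9  62.7  19.4] p [0.529 0.618 0.064] rot [ 178.9   16.8 -154. ]
tilt 16.8 az 29.8  | toolx az -154.0 | ty z-comp 0.018 F [-0.  -0.   0.1]
```

View pics/wrist12.png

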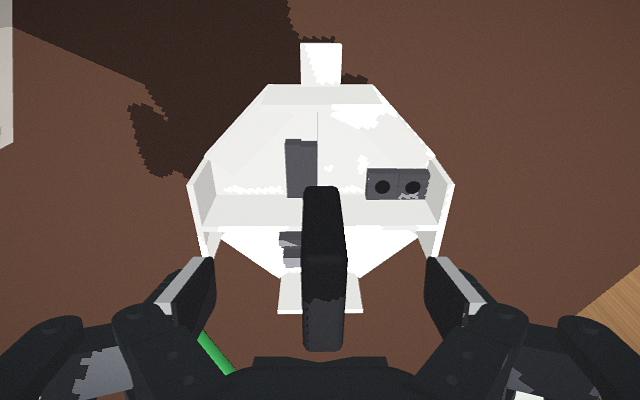

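Request:
step_arm([
  [0, 0, 0],
  [0, 0, 0],
  [0, 0, 0],
  [0, 0, 0],
  [0, 0, 0],
  [0, 0, 0],
  [0, 0, 0],
], twist=[0, 0, 0, 0, 0, 0, 0], jaw=-1, force=90)

```text
time_s: 43.3
tcp_pos: [0.5289, 0.6188, 0.0668]
tool_rot: [178.8, 16.9, -154.0]
wrist_force: [-0.9, -0.9, 5.9]
finger_gap: 0.0146
```

```bash
python3 st.py
python3 - <<'E'
from plan import *
from cell import manip
s=manip.get_state();p=np.array(s["tcp_pos"])
e=smooth(p+[0,0,.08],0,n=8,ramp=3)
# tray centre (.5235,.6162) -> board (.485,.364)
e=smooth(p+[.4848-.5235,.364-.6162,.08],0,n=14,ramp=4,start=e)
e=smooth(p+[.4848-.5235,.364-.6162,.018],0,n=6,ramp=2,start=e)
E
```

```text
43.3 J [-22.7  66.  -62.5  78.8  75.9  62.8  19.4] p [0.529 0.619 0.067] rot [ 178.8   16.9 -154. ]
tilt 17.0 az 30.0  | toolx az -154.0 | ty z-comp 0.019 F [-0.9 -0.9  5.9]
slide [[-0.1, 0.0, -0.4], [-0.3, 0.0, -0.9], [-0.4, 0.1, -1.3], [-0.4, 0.0, -1.2], [-0.4, 0.0, -1.3], [-0.3, 0.0, -1.3], [-0.3, 0.0, -0.8], [-0.1, 0.1, -0.5]] twist [0.0, 0.0, 0.0, 0.0, 0.0, 0.0, 0.0, 0.0]
end [0.5283 0.619  0.1472] [ 178.83   16.93 -154.03] max step cm 1.3638181696985856
slide [[0.3, -0.5, -0.1], [0.6, -0.9, -0.2], [1.0, -1.5, -0.3], [1.3, -1.9, -0.4], [1.2, -1.9, -0.5], [1.3, -1.9, -0.4], [1.2, -1.9, -0.4], [1.3, -1.9, -0.4]] twist [0.0, 0.0, 0.0, 0.0, 0.0, 0.0, 0.0, 0.0]
slide [[1.3, -1.9, -0.4], [1.2, -1.9, -0.5], [1.3, -1.9, -0.4], [0.9, -1.4, -0.3], [0.6, -1.0, -0.2], [0.4, -0.4, -0.1]] twist [0.0, 0.0, 0.0, 0.0, 0.0, 0.0]
end [0.4897 0.3668 0.1466] [ 178.83   16.93 -154.03] max step cm 2.3366642891095846
slide [[0.2, 0.0, 0.6], [0.3, 0.0, 1.2], [0.4, -0.1, 1.2], [0.3, 0.0, 1.1], [0.4, 0.0, 1.2], [0.2, -0.1, 0.6]] twist [0.0, 0.0, 0.0, 0.0, 0.0, 0.0]
end [0.49   0.366  0.0849] [ 178.83   16.93 -154.03] max step cm 1.268857754044952
```

Request:
step_arm([
  [-0.1, 0.0, -0.4],
  [-0.3, 0.0, -0.9],
  [-0.4, 0.1, -1.3],
  [-0.4, 0.0, -1.2],
  [-0.4, 0.0, -1.3],
  [-0.3, 0.0, -1.3],
  [-0.3, 0.0, -0.8],
  [-0.1, 0.1, -0.5],
], twist=[0, 0, 0, 0, 0, 0, 0, 0])

```text
time_s: 44.1
tcp_pos: [0.5286, 0.619, 0.1478]
tool_rot: [178.8, 16.9, -154.1]
wrist_force: [0.8, -0.3, -3.5]
finger_gap: 0.0147
```

Request:
step_arm([
  [0.3, -0.5, -0.1],
  [0.6, -0.9, -0.2],
  [1.0, -1.5, -0.3],
  [1.3, -1.9, -0.4],
  [1.2, -1.9, -0.5],
  [1.3, -1.9, -0.4],
  [1.2, -1.9, -0.4],
  [1.3, -1.9, -0.4],
], twist=[0, 0, 0, 0, 0, 0, 0, 0])

```text
time_s: 44.9
tcp_pos: [0.5054, 0.4675, 0.145]
tool_rot: [178.9, 16.8, -154.0]
wrist_force: [1.0, -0.1, -2.5]
finger_gap: 0.0146
```

Request:
step_arm([
  [1.3, -1.9, -0.4],
  [1.2, -1.9, -0.5],
  [1.3, -1.9, -0.4],
  [0.9, -1.4, -0.3],
  [0.6, -1.0, -0.2],
  [0.4, -0.4, -0.1],
  [0, 0, 0],
], twist=[0, 0, 0, 0, 0, 0, 0])

```text
time_s: 45.6
tcp_pos: [0.4895, 0.366, 0.1456]
tool_rot: [178.9, 16.9, -154.0]
wrist_force: [-0.1, 0.6, -2.3]
finger_gap: 0.0143
```

```bash
python3 st.py
python3 - <<'E'
from plan import *
from h import *
from cell import manip
f=manip.grab_frame("side"); cv2.imwrite("pics/side13.png",cv2.resize(f["image"][60:260,200:440,::-1],None,fx=3,fy=3))
f=manip.grab_frame("top"); pickle.dump(f,open("t13.pkl","wb")); cv2.imwrite("pics/top13.png",cv2.resize(f["image"][150:300,90:290,::-1],None,fx=4,fy=4))
e=smooth([.5289+.4848-.5235,.6188+.364-.6162,.085],0,n=6,ramp=2)
E
```

```text
45.6 J [  6.4  46.9 -69.6 110.5  68.6  53.2  20.9] p [0.489 0.366 0.146] rot [ 178.9   16.9 -154. ]
tilt 16.9 az 29.9  | toolx az -154.0 | ty z-comp 0.019 F [-0.1  0.6 -2.3]
slide [[0.2, 0.0, 0.6], [0.3, -0.1, 1.2], [0.4, 0.0, 1.1], [0.3, -0.1, 1.2], [0.4, 0.0, 1.2], [0.2, 0.0, 0.5]] twist [0.0, 0.0, 0.0, 0.0, 0.0, 0.0]
end [0.4896 0.3666 0.0853] [ 178.78   16.91 -154.01] max step cm 1.2649110640673518
```

View pics/side13.png

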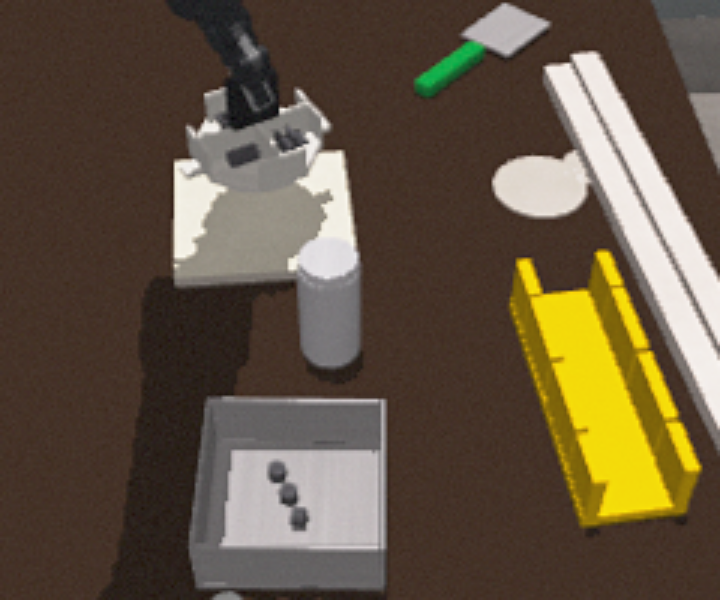

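View pics/top13.png

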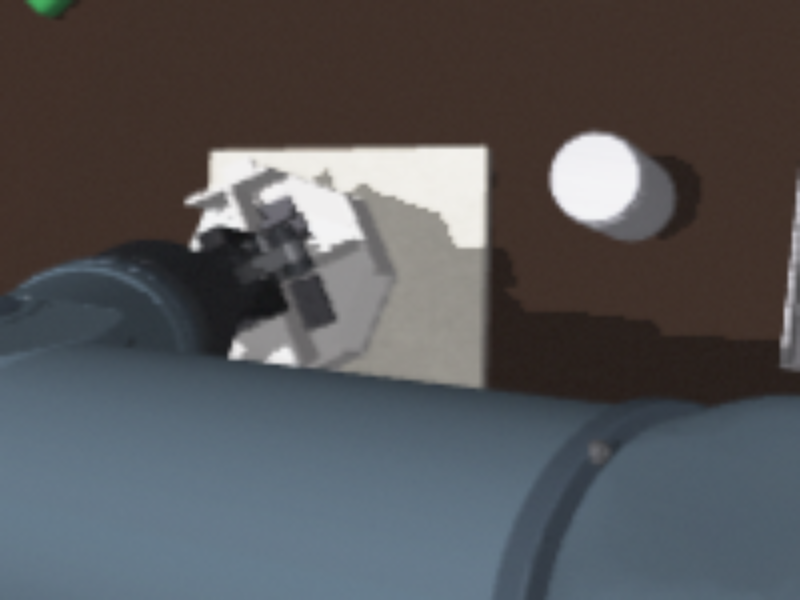

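Request:
step_arm([
  [0.2, 0.0, 0.6],
  [0.3, -0.1, 1.2],
  [0.4, 0.0, 1.1],
  [0.3, -0.1, 1.2],
  [0.4, 0.0, 1.2],
  [0.2, 0.0, 0.5],
  [0, 0, 0],
], twist=[0, 0, 0, 0, 0, 0, 0])

```text
time_s: 46.4
tcp_pos: [0.489, 0.3654, 0.0839]
tool_rot: [178.8, 16.8, -154.0]
wrist_force: [0.8, 0.1, -3.1]
finger_gap: 0.0149
```

```bash
python3 st.py
```

```text
46.4 J [  3.1  51.1 -64.1 112.1  76.2  49.5  15. ] p [0.489 0.365 0.084] rot [ 178.8   16.8 -154. ]
tilt 16.8 az 30.0  | toolx az -154.0 | ty z-comp 0.019 F [ 0.8  0.1 -3.1]
```

Request:
step_arm([
  [0, 0, 0.2],
  [0, 0, 0.1],
  [0, 0, 0.1],
  [0, 0, 0.1],
  [0, 0, 0],
], twist=[0, 0, 0, 0, 0])

```text
time_s: 46.9
tcp_pos: [0.491, 0.3664, 0.0804]
tool_rot: [178.8, 16.9, -154.0]
wrist_force: [0.2, -0.2, -2.4]
finger_gap: 0.0146
```

```bash
python3 st.py
```

```text
46.9 J [  2.9  51.5 -63.7 112.   76.8  49.3  14.7] p [0.491 0.366 0.08 ] rot [ 178.8   16.9 -154. ]
tilt 16.9 az 30.0  | toolx az -154.0 | ty z-comp 0.019 F [ 0.2 -0.2 -2.4]
```

Request:
step_arm([
  [0, 0, 0.1],
  [0, 0, 0.1],
  [0, 0, 0.1],
  [0, 0, 0],
], twist=[0, 0, 0, 0])

```text
time_s: 47.3
tcp_pos: [0.4913, 0.3674, 0.079]
tool_rot: [178.9, 17.0, -154.0]
wrist_force: [-5.6, -5.0, 13.0]
finger_gap: 0.0145
```

```bash
python3 st.py
```

```text
47.3 J [  2.7  51.7 -63.6 111.9  77.1  49.3  14.5] p [0.491 0.367 0.079] rot [ 178.9   17.  -154. ]
tilt 17.0 az 29.9  | toolx az -154.0 | ty z-comp 0.019 F [-5.6 -5.  13. ]
```

Request:
step_arm([
  [0, 0, -0.1],
  [0, 0, 0],
], twist=[0, 0])

```text
time_s: 47.5
tcp_pos: [0.4914, 0.3671, 0.0792]
tool_rot: [178.8, 16.9, -154.0]
wrist_force: [-2.7, -1.1, 6.7]
finger_gap: 0.0147
```

Request:
step_arm([
  [0, 0, 0],
  [0, 0, 0],
  [0, 0, 0],
  [0, 0, 0],
  [0, 0, -1],
  [0, 0, -2.5],
  [0, 0, -3.5],
  [0, 0, -4],
], twist=[0, 0, 0, 0, 0, 0, 0, 0], jaw=1)

```text
time_s: 48.3
tcp_pos: [0.4626, 0.3503, 0.1842]
tool_rot: [178.8, 16.8, -154.0]
wrist_force: [1.2, -0.5, 1.5]
finger_gap: 0.0854
```

Request:
step_arm([
  [0, 0, -4],
  [0, 0, -4],
  [0, 0, -4],
  [0, 0, -2],
  [0, 0, 0],
], twist=[0, 0, 0, 0, 0])

```text
time_s: 48.8
tcp_pos: [0.4285, 0.3316, 0.3211]
tool_rot: [178.9, 17.2, -154.0]
wrist_force: [-0.0, 0.2, -0.3]
finger_gap: 0.0852
```

```bash
python3 st.py
python3 - <<'E'
from h import *
from cell import manip
f=manip.grab_frame("side"); cv2.imwrite("pics/side14.png",cv2.resize(f["image"][80:400,180:460,::-1],None,fx=1.85,fy=1.85)); pickle.dump(f,open("s14.pkl","wb"))
f=manip.grab_frame("wrist"); cv2.imwrite("pics/wrist14.png",f["image"][:,:,::-1]); pickle.dump(f,open("w14.pkl","wb"))
E
```

```text
48.8 J [ 16.7  17.3 -72.1 109.9  29.8  51.7  47.8] p [0.428 0.332 0.321] rot [ 178.9   17.2 -154. ]
tilt 17.3 az 29.6  | toolx az -154.0 | ty z-comp 0.018 F [-0.   0.2 -0.3]
```

View pics/side14.png

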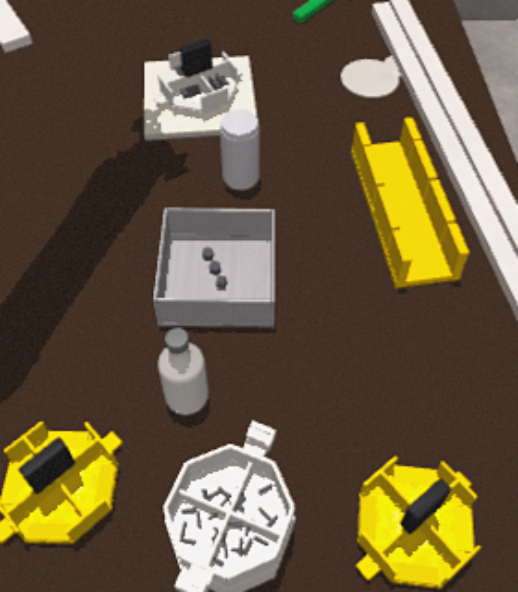

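View pics/wrist14.png

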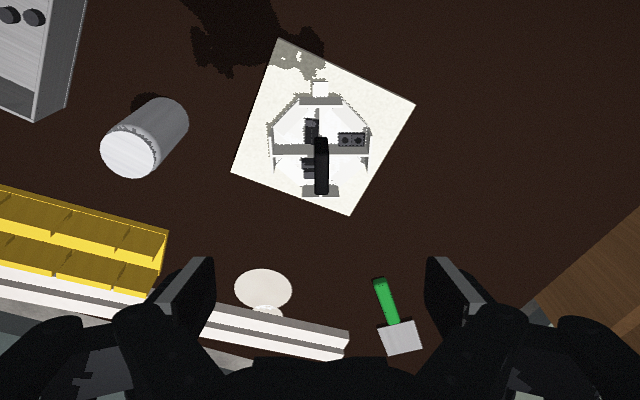

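Run:
```python
from h import *
f0=pickle.load(open("fr0.pkl","rb"))["side"]; f=pickle.load(open("s14.pkl","rb"))
for n,g in [("s",f),("w",pickle.load(open("w14.pkl","rb")))]:
    P=cloud(g);h=cv2.cvtColor(g["image"],cv2.COLOR_RGB2HSV)
    sel=(P[...,2]>.10)&(P[...,2]<.118)&(abs(P[...,0]-.485)<.06)&(abs(P[...,1]-.364)<.06)&(h[...,2]<80)
    print(n,cv2.minAreaRect((P[sel][:,:2]*1000).astype(np.float32)),np.nanmedian(P[sel][:,2]))
    r=(P[...,2]>.052)&(P[...,2]<.06)&(abs(P[...,0]-.485)<.08)&(abs(P[...,1]-.364)<.08)
    q=P[r]; A=np.c_[q[:,:2],np.ones(len(q))]; print("rim plane",len(q),np.linalg.lstsq(A,q[:,2],rcond=None)[0])
d=np.abs(f0["image"].astype(int)-f["image"].astype(int)).sum(2)
for nm,(u0,u1,v0,v1) in dict(can=(298,322,140,184),bottle=(265,294,258,306),mitre=(368,436,145,237),yl=(175,246,308,376),yr=(372,442,326,398)).items(): print(nm,(d[v0:v1,u0:u1]>90).mean().round(3))
```

```text
s ((484.88861083984375, 361.7476806640625), (47.61567306518555, 18.410213470458984), 30.27464485168457) 0.1062918867369041
rim plane 149 [-0.00684801  0.00473736  0.05718935]
w ((485.5465393066406, 364.7397766113281), (50.14259338378906, 15.415535926818848), 26.83403968811035) 0.10784778950704382
rim plane 995 [-5.11785425e-03 -3.35759036e-06  5.88176210e-02]
can 0.007
bottle 0.0
mitre 0.0
yl 0.0
yr 0.0
```

Tray centred on the board, level, bystanders unchanged. Handing in.

Run:
```python
from cell import manip
print(manip.hand_in())
```

```text
the job is handed in; nothing more can be done
None
```

The three bushes are in the bin, the tray stands upright in the middle of the board with the gripper clear, and I handed the job in at about 49 s.

**What I did**
1. I twisted the tray 33° counter-clockwise and lifted it off alone. The lower trays did not move.
2. The moves have no tilt axis, so I got the tilt indirectly. I set the tray down on free bench and pushed the empty gripper against its reach limits until it leaned about 31°.
3. I regrasped the tray and twisted about the leaning tool axis over the bin. That tipped the tray about 44° at the bush corner.
4. I levelled the tray, set it on the bench again, and brought the gripper back to a 17° lean with the same kind of push.
5. I regrasped it, placed it on the board and let go.

**Last checks**
- **Tray:** the wrist and side cameras put it within 1 to 3 mm of the board's centre, with the rim level to about 0.5°.
- **Parts:** the side camera shows three bushes in the bin. The washers, bars and clips are in their own compartments.
- **Bystanders:** the bottle, can, mitre box and both yellow look-alikes show no change in the side image.
- **Limits:** the highest wrist force I read was about 16 N. No joint speed or range fault was reported. The limit pushes did hold some joints right at the end of their ranges.

**Disagreement:** the side and wrist views differ by about 3 mm in y and 3° in the tray's yaw.

The tray touched the bench twice on the way, which the task did not ask for.

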